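# Show a bolt's head and then its thread to the inspection camera

### The arm

A 6-joint arm with a two-finger parallel gripper is mounted at the origin on the work surface. World frame = base frame: x ahead of the robot, y to its left, z up, the work surface at z = 0. Lengths are in m, angles in degrees, forces in N, time in s.
With the tool pointing down it reaches from about 0.3 to 0.85 m from the base axis. Payload 5.4 kg.
Tool frame: the origin (TCP) lies between the finger pads; the fingertips stand 22 mm ahead of it and the grasp point (between the pads) lies 3 mm ahead of it (arm.tip_reach is the distance from the TCP to the fingertips, in m); z points along the fingers, y is the line along which they close (so a half turn about z gives the same grasp; the last joint's range is limited). The gripper opens to 85 mm and grips with 20 to 120 N. Pads are 22 mm wide; open, the fingers measure 114 mm over their backs; the gripper's body (76 mm by 85 mm) begins 54 mm behind the grasp point. The pads swing forward as they close: fully open they stand 13 mm farther back than shut.
Start: joints at [-80.85, 9.076, 91.501, -0, 79.423, -12.038], TCP at [0.208, -0.536, 0.253] pointing down, gripper open.
Joint ranges: [-166.64, 166.64], [-54.1, 131.32], [10.49, 154.53], [-73.88, 253.88], [9.74, 151.15], [-171.62, 171.62]. Speed limits (degrees/s): [147.25, 147.25, 180, 180, 180, 180].

### API

Orientations are given as [roll, pitch, yaw] about the fixed x, y, z axes, in that order (R = Rz(yaw) Ry(pitch) Rx(roll)).
In Python, from workcell import arm gives the robot as it stands. The module is installed in compiled form; this text tells all that it offers.
- The arm moves only by the tool play_rows, never from a script. Its argument "increments" is a list of rows, each an object with "linear": the shift along the tool's x, y, z in m, a list of three; "spin": the turn about the tool's z in rad. In form: [{"linear": [dx, dy, dz], "spin": spin}, ...]. A call has 1 to 5 rows; each row is the pose to reach, as a shift and turn from the pose commanded when the call began, along the tool's axes at that moment; what a row does not reach only later rows make up. A row lasts 1/10 s, in which the tool goes at most 50 mm and 8.59 degrees, less where a joint would pass 70% of its speed; a pose out of reach is approached as far as the arm can. A call with a gripper value outside its range is refused whole. "jaw" is the closure, from 0 (fully open) to 1 (shut), set as the call begins (left out, the last holds). The fingers move at their own pace and stop on an object; "squeeze" is the grip in N (left out, the last holds). Time passes only in rows, so rows that repeat a pose let the fingers close. It gives the time, the measured TCP pose, the force, the opening and the grip force at its end, in the units of the state.
- arm.get_state(): the state, without advancing time (a new reading comes with each control period).
- arm.grab_frame(name): name is "side" or "top"; returns the picture (420x560x3 uint8, red, green, blue); there is no depth.
- arm.camera_params(name): a dict with "fov_y" (degrees; the focal length in pixels is half the picture's height over the tangent of half this angle, whatever the lens; pixels are square), "cx", "cy" (the principal point, pixels), "world_from_camera" (4x4, takes a point from camera to world coordinates). Camera axes: x right, y down, z forward; pixel columns grow to the right and rows downward; lengths in m; the calibration is good to about 2 mm. A picture is of the moment at which its call begins. camera_params takes no time and is no camera call.
- arm.finish_job(): hands the job in; it is judged then, once.
Trained networks look in the newest picture that a camera, given by its name, has taken for a name from the list of things; names that differ only in an ending like _2 or _b are one class to them, and where a whole thing is asked for, a point or a joint stands for the part that bears it (a point fixed in the world has none). Each returns a list of dicts, best first, with "conf" (0 to 1); they miss things now and then, are a little off and sometimes report something else, mostly with a low value. They report only what shows in the picture. A call takes as long as a camera call. They do not tell look-alikes from the thing itself.
- arm.silhouettes(camera, name): "region" (420x560 bool, what is visible of it) and "box" ([left, top, right, bottom] in pixels, round what is visible of it).
The state is a dict: "clock": time; "joints": joint angles; "qd": joint speeds; "joint_torque": joint torques, N m; "tool_pos": TCP position; "tool_rot": TCP orientation; "force": force on the tool from outside, world axes, zero at the start; "moment": the same for the moment, N m; "gripper_width": opening from 0.0 (shut) to 1.0 (fully open); "grasp_force": force on a finger pad.
Only numpy, scipy, OpenCV 4.12 (cv2) and the standard library are available. Lean on these libraries where they do the work, as an engineer would, in place of code of your own. Each camera call takes 0.05 s, during which the arm holds its last target. There are 200 camera calls.

### The job

A friend on a video call is checking a balcony bolt through the inspection camera on the stand. Take the long hexagon-headed bolt out of the bolt carousel by its plain shank, leaving the thread uncovered, and hold it up with the face of its head square to the lens, centred in view and 130 mm in front of the lens, still for two seconds; then turn it level and side-on to the camera, with the middle of its thread centred at that same point 130 mm in front of the lens, and finish there, still holding it motionless in the air. Do not touch the camera or its stand, leave the other bolts in the carousel and leave the other things on the shelf where they are.

Things in the scene. Friction and masses are not known exactly. Their poses are not given: they have to be found in the camera images.
- long_bolt: the wanted bolt: plated steel, hexagon head, 90 mm long, about 0.16 kg. Origin on its axis at mid-length, +x towards the head. Head x = 35 to 45 mm, 24 mm across flats; shank 16 mm thick, plain from x = -5 to 35, threaded from -45 to -5. Starts lying in any carousel pocket, its yaw varying widely, axis about 10 mm above the pocket floor, sloping 3 degrees down to the thread end
- bolt_head (a point): centre of the flat end face of the long bolt's head (x = 45 mm in the bolt's frame; same axes as the bolt)
- bolt_thread (a point): middle of the long bolt's threaded length, on its axis (x = -25 mm in the bolt's frame)
- bolt_plain (a point): point on the axis of the long bolt's plain shank, where it is best gripped (x = 15 mm in the bolt's frame)
- carousel: lazy-susan bolt carousel, grey plastic; origin: centre of its foot, on the shelf. Its tray (300 mm across, turns stiffly) has 4 quarter-round pockets; 3 mm dividers start along the carousel's x and y, pocket centres 64 mm off in x and y. Pocket floor z = 16 mm, wall and divider tops z = 44 mm, centre column 34 mm thick with a knob up to z = 85 mm. One bolt in each pocket, in changing order
- short_bolt: short hexagon-headed bolt in the carousel, same head and 16 mm shank, 50 mm long over all; origin on its axis at mid-length, +x towards the head; to stay in the carousel
- carriage_bolt: carriage bolt in the carousel: domed round head 29 mm in diameter, square neck, 13 mm shank, 88 mm long over all; origin on its axis at mid-length, +x towards the head; to stay in the carousel
- eye_bolt: eye bolt in the carousel: 10 mm shank, ring 42 mm over all, 89 mm long over all; origin on its axis, +x towards the ring; to stay in the carousel
- lens (a point): centre of the front face of the inspection camera's black barrel (35 mm thick, 110 mm long, white light ring round the lens). It looks along -x of this frame; +x runs back along the barrel, y is level. The line of sight always points 35 degrees below the horizontal; the lens height (250 to 300 mm above the shelf) and the heading change
- focus (a point): the point in the air 130 mm straight in front of the lens (x = -130 mm in the lens frame; same axes), where the thing to be inspected must be; 175 to 225 mm above the shelf
- stand: the camera's fixed stand: dark steel foot plate 150 x 120 x 12 mm, steel post 16 mm thick, 390 mm high; origin on the post's axis at the shelf, -x points horizontally the way the camera looks (plate from x = -110 to 40 mm, lens at x = -130 mm). It carries the camera, clamped by friction; neither is to be touched
- tub: empty white plastic tub, 116 mm across, 75 mm high, standing on the shelf; origin at the centre of its underside; bystander
- funnel: yellow plastic funnel standing on its wide mouth, 110 mm across, 115 mm high; origin at the centre of the mouth on the shelf; bystander
- pliers: stainless steel pliers lying flat, about 180 mm long, 64 mm over the handles, 12 mm thick; origin under the pivot, jaws to +x; bystander
- hinge_a: brass butt hinge lying open and flat, 76 x 60 x 8 mm, knuckle along x; origin at the centre of its underside; bystander
- hinge_b: second brass butt hinge, the same; bystander
Things that resemble listed ones, but are neither listed nor needed, are in the scene too. Leave any pink look-alike of the long_bolt alone.

How it is judged:
By the outcome, as a careful person would: the job done as asked, in the order asked, and still so for the second after the job is handed in, while the arm keeps its last pose, push and grip.
It also fails if it takes over 48 s, if anything falls off the work surface, if the arm or the gripper's body presses on something with over 40 N, if the wrist force passes 120 N, or if a joint passes its speed limit or range.

## Working session

There is one attempt and no reset: what is moved stays moved. The work goes in short steps, Python scripts to look and compute and a tool call to move; the robot and the scene stay as the last step left them, time stands still between calls to the robot, and variables do not carry over. Pictures are saved under pics/ and viewed, at most 10 in all, crops included, and the job is handed in when it is done.

Besides the shell and the picture viewer there is one more tool, called after "Call:" in YAML: its name, and indented under it one key for each argument. play_rows: Moves the arm, as the interface text tells. Its arguments: {"type":"object","properties":{"increments":{"type":"array","items":{"type":"object","properties":{"linear":{"type":"array","items":{"type":"number"}},"spin":{"type":"number"}}}},"jaw":{"type":"number"},"squeeze":{"type":"number"}},"required":["increments"]}

```bash
mkdir -p pics
python3 - <<'E'
from workcell import arm
import cv2,numpy as np
for c in("side","top"):
    im=arm.grab_frame(c);cv2.imwrite(f"pics/{c}0.png",im[:,:,::-1])
    p=arm.camera_params(c);print(c,p["fov_y"],p["cx"],p["cy"],np.round(p["world_from_camera"],3).tolist())
    for n in("long_bolt","bolt_head","bolt_thread","short_bolt","lens","stand","carousel"):
        for d in arm.silhouettes(c,n)[:3]:print(n,round(d["conf"],2),d["box"],int(d["region"].sum()))
print(arm.get_state())
E
```

```text
side 42.605753873822906 279.45629844862805 206.2735084569549 [[-0.865, -0.316, 0.39, -0.069], [-0.502, 0.524, -0.688, 0.991], [0.013, -0.791, -0.612, 1.041], [0.0, 0.0, 0.0, 1.0]]
long_bolt 0.75 [205.4, 382.4, 233.7, 420.0] 327
long_bolt 0.59 [240.2, 285.6, 260.8, 316.2] 245
long_bolt 0.54 [307.9, 340.1, 343.1, 374.3] 303
bolt_head 0.81 [240.7, 288.6, 261.5, 314.9] 203
bolt_head 0.77 [205.1, 378.8, 234.4, 420.0] 429
bolt_head 0.57 [307.0, 345.1, 344.8, 374.3] 320
bolt_thread 0.89 [148.4, 357.7, 182.3, 388.6] 321
bolt_thread 0.84 [208.1, 381.2, 235.1, 415.6] 355
bolt_thread 0.79 [309.2, 341.3, 342.3, 373.8] 329
short_bolt 0.56 [196.4, 292.7, 203.5, 310.3] 131
lens 0.69 [229.7, 93.0, 256.9, 138.3] 510
stand 0.56 [226.8, 75.9, 274.4, 209.3] 2118
carousel 0.8 [170.8, 237.2, 289.9, 332.1] 7816
carousel 0.45 [338.5, 168.0, 357.1, 188.6] 252
top 42.1321720272715 276.8609367404896 205.99825764701066 [[0.011, -0.996, 0.088, 0.353], [-1.0, -0.013, -0.022, 0.024], [0.023, -0.088, -0.996, 1.702], [0.0, 0.0, 0.0, 1.0]]
long_bolt 0.69 [108.8, 192.3, 121.4, 216.8] 167
long_bolt 0.56 [107.4, 235.0, 
[... 518 characters left out ...]
, 359.5, 147.2] 734
{'clock': 0.8, 'joints': array([-8.08491747e+01,  9.07438220e+00,  9.15019127e+01, -3.31519763e-04,
        7.94257756e+01, -1.20372772e+01]), 'qd': array([-0.0574195 , -0.0002562 , -0.00080259,  0.03785758,  0.00747168,
       -0.07661859]), 'joint_torque': array([ 1.15432886e-03, -3.95986676e+01, -3.31681395e+01, -1.61444486e-04,
        6.96291791e-04,  1.22653452e-05]), 'tool_pos': array([ 0.2078018 , -0.53610421,  0.25330676]), 'tool_rot': array([-1.79997907e+02, -1.13078407e-04,  2.11881634e+01]), 'force': array([ 0.5163406 ,  0.51699016, -0.96883852]), 'moment': array([ 0.00475913,  0.00517349, -0.03897474]), 'grasp_force': 0.0, 'gripper_width': 0.9989273033643369}
```

View images.

View pics/side0.png

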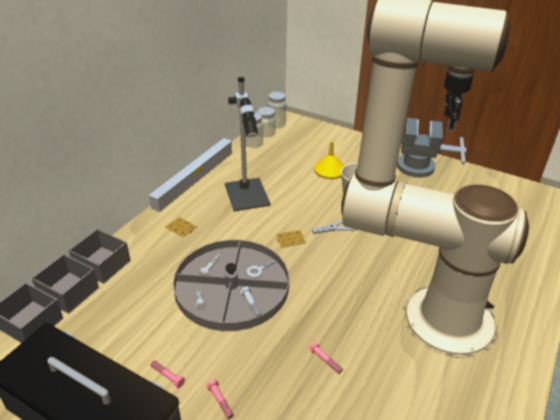

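View pics/top0.png

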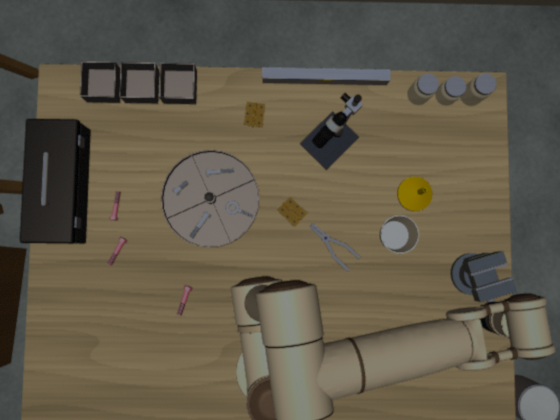

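```bash
cat > h.py <<'E'
from workcell import arm
import cv2,numpy as np
P={c:arm.camera_params(c) for c in("side","top")}
def ray(c,u,v):
    p=P[c];f=210/np.tan(np.radians(p["fov_y"]/2));T=np.array(p["world_from_camera"])
    return T[:3,3],T[:3,:3]@np.array([(u-p["cx"])/f,(v-p["cy"])/f,1])
def atz(c,u,v,z):
    o,d=ray(c,u,v);return o+d*(z-o[2])/d[2]
def tri(a,b):
    (o1,d1),(o2,d2)=ray("side",*a),ray("top",*b)
    s=np.linalg.lstsq(np.c_[d1,-d2],o2-o1,rcond=None)[0]
    p,q=o1+s[0]*d1,o2+s[1]*d2;return (p+q)/2,np.linalg.norm(p-q)
def pix(c,X):
    p=P[c];f=210/np.tan(np.radians(p["fov_y"]/2));T=np.linalg.inv(np.array(p["world_from_camera"]))
    q=T[:3,:3]@np.array(X)+T[:3,3];return f*q[0]/q[2]+p["cx"],f*q[1]/q[2]+p["cy"]
E
python3 - <<'E'
from h import *
s=cv2.imread("pics/side0.png");t=cv2.imread("pics/top0.png")
def crop(im,x,y,w,h,k):return cv2.resize(im[y:y+h,x:x+w],None,fx=k,fy=k,interpolation=cv2.INTER_CUBIC)
a=crop(s,225,270,50,60,8);b=crop(t,180,200,50,60,8)
cv2.imwrite("pics/bolt.png",np.hstack([a,b]))
a=crop(s,215,70,66,75,8);b=crop(t,300,85,66,75,8)
cv2.imwrite("pics/lens.png",cv2.resize(np.hstack([a,b]),(800,455)))
E
```

```text
(no output)
```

View pics/bolt.png

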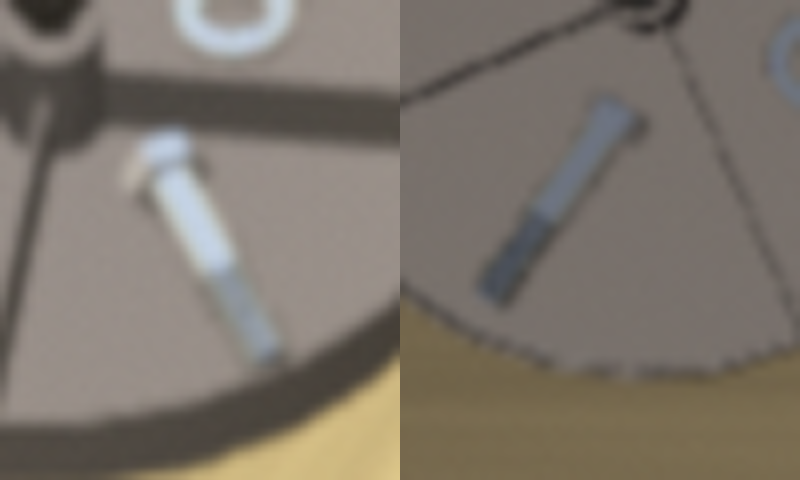

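View pics/lens.png

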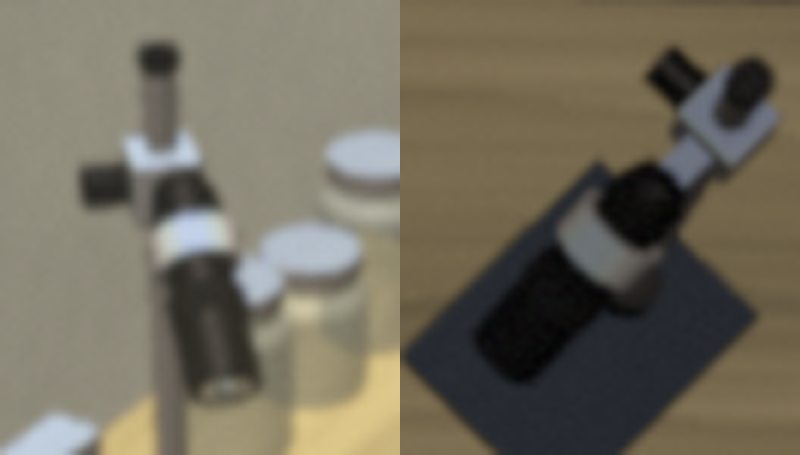

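```bash
cat > fit.py <<'E'
from h import *
from scipy.optimize import minimize
im={c:cv2.imread(f"pics/{c}0.png") for c in P}
roi={"side":(222,85,274,215),"top":(297,88,364,172)}
mask={c:(im[c].max(2)<(88 if c=="side" else 80)).astype(np.float32) for c in P}
def hull(c,pts,img):
    S=16
    q=np.array([pix(c,p) for p in pts],np.float32)*1.0
    cv2.fillConvexPoly(img,cv2.convexHull(((q+.5)*4).round().astype(np.int32))[:,0],1.0)
def model(c,p):
    x,y,a,h=p;ca,sa=np.cos(a),np.sin(a);X=np.array([ca,sa,0]);Y=np.array([-sa,ca,0]);Z=np.array([0,0,1.]);o=np.array([x,y,0])
    big=np.zeros((1680,2240),np.float32)
    hull(c,[o+X*i+Y*j+Z*k for i in(-.11,.04) for j in(-.06,.06) for k in(0,.012)],big)
    e=np.radians(35);A=X*np.cos(e)+Z*np.sin(e);B=np.cross(A,Y);L=o-.13*X+h*Z
    hull(c,[L+A*s+.0175*(Y*np.cos(t)+B*np.sin(t)) for s in(0,.11) for t in np.linspace(0,6.28,24)],big)
    return cv2.resize(big,(560,420),interpolation=cv2.INTER_AREA)
def cost(p):
    r=0
    for c in P:
        l,t,R,b=roi[c];r+=np.abs(model(c,p)-mask[c])[t:b,l:R].sum()
    u=pix("side",[p[0],p[1],.39]);v=pix("top",[p[0],p[1],.39])
    return r+3*(np.hypot(u[0]-241,u[1]-78.5)+np.hypot(v[0]-357,v[1]-99.5))
pt,e=tri((241,78.5),(357,99.5));print("posttop",pt,e)
best=None
for a in np.radians(range(-180,180,20)):
    r=minimize(cost,[pt[0],pt[1],a,.275],method="Nelder-Mead",options=dict(initial_simplex=[[pt[0]+d[0],pt[1]+d[1],a+d[2],.275+d[3]] for d in [(0,0,0,0),(.01,0,0,0),(0,.01,0,0),(0,0,.2,0),(0,0,0,.015)]],maxiter=150))
    if best is None or r.fun<best.fun:best=r
p=best.x;print(best.fun,p,np.degrees(p[2]))
L=np.array([p[0]-.13*np.cos(p[2]),p[1]-.13*np.sin(p[2]),p[3]]);e=np.radians(35)
F=L-.13*np.array([np.cos(e)*np.cos(p[2]),np.cos(e)*np.sin(p[2]),np.sin(e)])
print("lens",L,pix("side",L),pix("top",L),"focus",F)
rows=[]
for c in P:
    l,t,R,b=roi[c];k=im[c].copy();m=(model(c,p)>.5).astype(np.uint8)
    k=cv2.resize(k[t-5:b+5,l-20:R+20],None,fx=4,fy=4);mm=cv2.resize(m[t-5:b+5,l-20:R+20],None,fx=4,fy=4,interpolation=0)
    cv2.drawContours(k,cv2.findContours(mm,0,2)[0],-1,(0,0,255),1);rows.append(cv2.copyMakeBorder(k,0,600-k.shape[0],0,0,0))
cv2.imwrite("pics/fit.png",np.hstack(rows))
print("knob",atz("side",231,267,.085),atz("top",210,197.5,.085))
o=.44
for n,s,t,z in(("head",(245,288.5),(207.5,213.1),.03),("tip",(258.75,314.75),(192.1,236.9),.028)):
    s=np.array(s)-o;t=np.array(t)-o;print(n,*tri(s,t),atz("side",*s,z),atz("top",*t,z))
E
python3 fit.py
```

```text
posttop [ 0.7366173  -0.19914706  0.38992948] 0.0018411894757000946
845.0787359287659 [ 0.73987958 -0.20009309 -0.77428748  0.27658672] -44.363404872735366
lens [ 0.64694005 -0.10919619  0.27658672] (np.float64(251.69040328216167), np.float64(135.35948175801184)) (np.float64(315.94141324466676), np.float64(143.69500128613203)) focus [ 0.57080845 -0.03473782  0.20202178]
knob [0.51922745 0.19543772 0.085     ] [0.5191579  0.18776094 0.085     ]
head [0.47713976 0.20047094 0.03596193] 0.000821755180452652 [0.47998862 0.1956307  0.03      ] [0.47795021 0.20129728 0.03      ]
tip [0.40533222 0.24761253 0.02480078] 0.0015511761345865988 [0.40455864 0.25024955 0.028     ] [0.40454205 0.24682951 0.028     ]
```

View pics/fit.png

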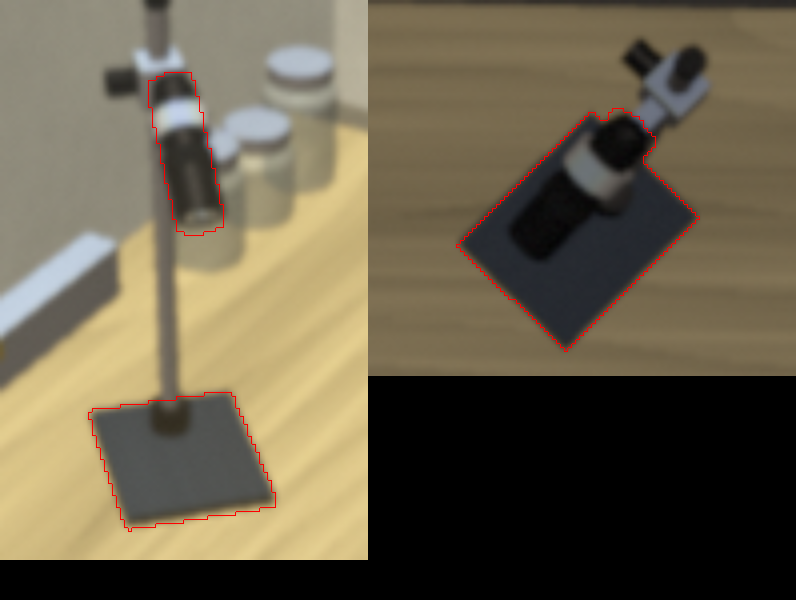

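Run:
```python
from h import *
s=cv2.imread("pics/side0.png");t=cv2.imread("pics/top0.png")
def crop(im,x,y,w,h,k):return cv2.resize(im[y:y+h,x:x+w],None,fx=k,fy=k,interpolation=cv2.INTER_CUBIC)
cv2.imwrite("pics/knob.png",np.hstack([crop(s,215,255,36,40,11),crop(t,192,180,36,40,11)]))
print(arm.tip_reach)
for b in(0.026,.034):print(b,[np.round(x,1) for x in pix("top",[.519,.19,b])])
t0=arm.silhouettes("top","carousel")[0];r=t0["region"].astype(np.uint8)
c=max(cv2.findContours(r,0,2)[0],key=len,);e=cv2.fitEllipse(c);print("top el",e,atz("top",*e[0],.044))
r=arm.silhouettes("side","carousel")[0]["region"].astype(np.uint8)
c=max(cv2.findContours(r,0,2)[0],key=len);e=cv2.fitEllipse(cv2.convexHull(c));print("side el",e,atz("side",*e[0],.03))
print("boundary",atz("top",197.66,226.2,.033))
```

```text
0.022
0.026 [np.float64(211.2), np.float64(199.5)]
0.034 [np.float64(210.9), np.float64(199.3)]
top el ((209.3776092529297, 197.7764129638672), (97.01437377929688, 98.7676773071289), 82.78250122070312) [0.52249769 0.19378419 0.044     ]
side el ((230.855224609375, 284.9670715332031), (91.86107635498047, 118.58660125732422), 84.29851531982422) [0.51621349 0.20459207 0.03      ]
boundary [0.43589905 0.22867997 0.033     ]
```

View pics/knob.png

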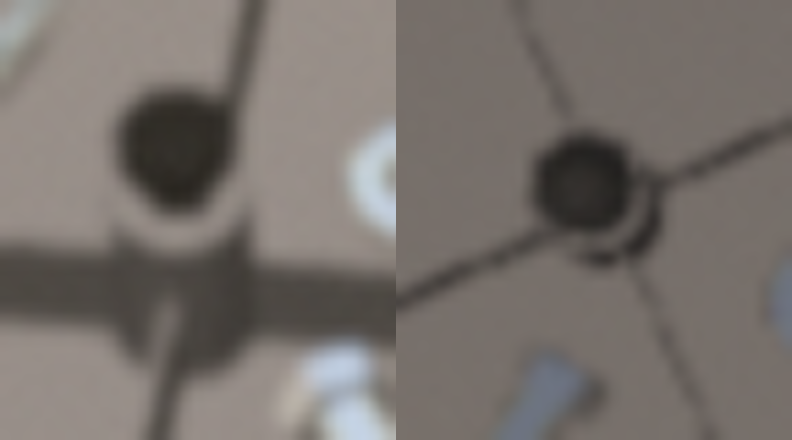

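```bash
cat > g.py <<'E'
import sys
from h import *
def go(x,y,z,yaw):
    s=arm.get_state();a=np.radians(s["tool_rot"][2]);p=s["tool_pos"]
    d=np.array([x,y,z])-p;sp=(np.radians(yaw)-a+np.pi)%(2*np.pi)-np.pi
    print("t",round(s["clock"],2),"lin",np.round([d[0]*np.cos(a)+d[1]*np.sin(a),d[0]*np.sin(a)-d[1]*np.cos(a),-d[2]],4).tolist(),"spin",round(-sp,4),"j",np.round(s["joints"]).tolist(),"rot",np.round(s["tool_rot"],1).tolist(),"F",np.round(s["force"],1).tolist())
if __name__=="__main__":go(*map(float,sys.argv[1:]))
E
python3 g.py .453 .2155 .2 146.7
python3 -c "
from h import *
print(tri((230.5,268),(208.5,196.2)))"
```

```text
t 0.9 lin [0.5003, -0.6122, 0.0533] spin -2.1906 j [-81.0, 9.0, 92.0, 0.0, 79.0, -12.0] rot [-180.0, -0.0, 21.2] F [0.4, -0.0, 0.4]
(array([0.523404  , 0.19287938, 0.07733886]), np.float64(0.0008725716942558935))
```

Call:
play_rows:
  increments:
    - {"linear":[0.5,-0.612,0.053],"spin":-2.19}
    - {"linear":[0.5,-0.612,0.053],"spin":-2.19}
    - {"linear":[0.5,-0.612,0.053],"spin":-2.19}
    - {"linear":[0.5,-0.612,0.053],"spin":-2.19}
    - {"linear":[0.5,-0.612,0.053],"spin":-2.19}
  jaw: 0.45
  squeeze: 60

```text
clock: 1.4
tool_pos: [0.2854, -0.2972, 0.2365]
tool_rot: [180.0, 0.0, 64.5]
force: [0.9, -0.1, 0.5]
gripper_width: 0.55
grasp_force: 0.0
```

```bash
python3 g.py .453 .2155 .2 146.7
```

```text
t 1.4 lin [0.5349, -0.0697, 0.0365] spin -1.4352 j [-63.0, -16.0, 117.0, 0.0, 79.0, -38.0] rot [180.0, 0.0, 64.5] F [0.9, -0.1, 0.5]
```

Call:
play_rows:
  increments:
    - {"linear":[0.535,-0.07,0.037],"spin":-1.435}
    - {"linear":[0.535,-0.07,0.037],"spin":-1.435}
    - {"linear":[0.535,-0.07,0.037],"spin":-1.435}
    - {"linear":[0.535,-0.07,0.037],"spin":-1.435}
    - {"linear":[0.535,-0.07,0.037],"spin":-1.435}

```text
clock: 1.9
tool_pos: [0.3641, -0.0605, 0.2198]
tool_rot: [179.9, 0.1, 107.5]
force: [1.1, -1.0, 0.9]
gripper_width: 0.545
grasp_force: 0.0
```

```bash
python3 g.py .453 .2155 .16 146.7
```

```text
t 1.9 lin [0.2366, 0.1675, 0.0598] spin -0.685 j [-28.0, -23.0, 124.0, 0.0, 78.0, -46.0] rot [179.9, 0.1, 107.5] F [1.1, -1.0, 0.9]
```

Call:
play_rows:
  increments:
    - {"linear":[0.237,0.168,0.06],"spin":-0.685}
    - {"linear":[0.237,0.168,0.06],"spin":-0.685}
    - {"linear":[0.237,0.168,0.06],"spin":-0.685}
    - {"linear":[0.237,0.168,0.06],"spin":-0.685}
    - {"linear":[0.237,0.168,0.06],"spin":-0.685}

```text
clock: 2.4
tool_pos: [0.4407, 0.1726, 0.1688]
tool_rot: [180.0, 0.1, 146.7]
force: [1.3, -0.3, 1.3]
gripper_width: 0.549
grasp_force: 0.0
```

```bash
python3 g.py .453 .2155 .1 146.7
```

```text
t 2.4 lin [0.0132, 0.0426, 0.0688] spin -0.0 j [7.0, -1.0, 113.0, -0.0, 69.0, -50.0] rot [180.0, 0.1, 146.7] F [1.3, -0.3, 1.3]
```

Call:
play_rows:
  increments:
    - {"linear":[0.0132,0.0426,0.03],"spin":0}
    - {"linear":[0.0132,0.0426,0.06],"spin":0}
    - {"linear":[0.0132,0.0426,0.069],"spin":0}
    - {"linear":[0.0132,0.0426,0.069],"spin":0}

```text
clock: 2.8
tool_pos: [0.4514, 0.2125, 0.0985]
tool_rot: [-179.8, -0.2, 146.4]
force: [0.3, 0.7, 0.7]
gripper_width: 0.548
grasp_force: 0.0
```

```bash
python3 g.py .453 .2155 .041 146.7
python3 - <<'E'
from h import *
s=arm.grab_frame("side")[:,:,::-1];t=arm.grab_frame("top")[:,:,::-1]
def crop(im,x,y,w,h,k):return cv2.resize(im[y:y+h,x:x+w],None,fx=k,fy=k,interpolation=cv2.INTER_CUBIC)
cv2.imwrite("pics/a1.png",np.hstack([crop(s,190,240,80,90,5),crop(t,150,180,80,90,5)]))
E
```

```text
t 2.8 lin [0.0004, 0.0034, 0.0575] spin -0.0057 j [11.0, 9.0, 111.0, -0.0, 61.0, -45.0] rot [-179.8, -0.2, 146.4] F [0.3, 0.7, 0.7]
```

View pics/a1.png

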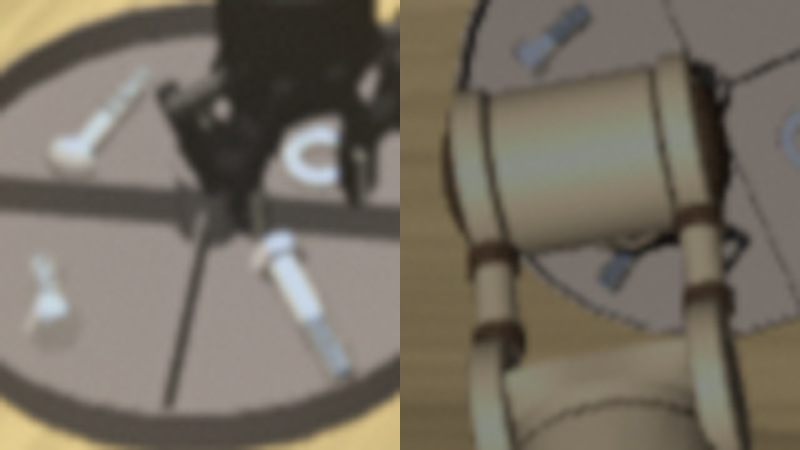

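Call:
play_rows:
  increments:
    - {"linear":[0,0,0.03],"spin":0}
    - {"linear":[0,0,0.05],"spin":0}
    - {"linear":[0,0,0.058],"spin":0}
    - {"linear":[0,0,0.058],"spin":0}
    - {"linear":[0,0,0.058],"spin":0}

```text
clock: 3.4
tool_pos: [0.4542, 0.213, 0.0435]
tool_rot: [179.9, 0.1, 146.3]
force: [0.3, 1.2, -0.5]
gripper_width: 0.549
grasp_force: 0.0
```

```bash
python3 g.py .453 .2155 .041 146.7
python3 - <<'E'
from h import *
s=arm.grab_frame("side")[:,:,::-1]
def crop(im,x,y,w,h,k):return cv2.resize(im[y:y+h,x:x+w],None,fx=k,fy=k,interpolation=cv2.INTER_CUBIC)
cv2.imwrite("pics/a2.png",crop(s,210,255,70,70,8))
E
```

```text
t 3.4 lin [0.0024, 0.0014, 0.0025] spin -0.0062 j [11.0, 14.0, 112.0, -0.0, 54.0, -45.0] rot [179.9, 0.1, 146.3] F [0.3, 1.2, -0.5]
```

View pics/a2.png

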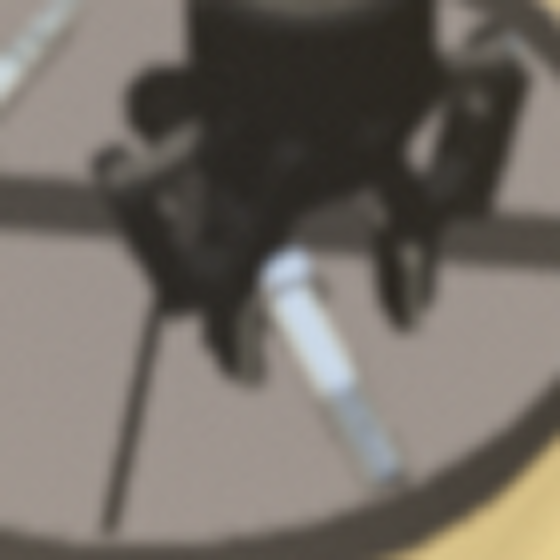

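Call:
play_rows:
  increments:
    - {"linear":[0,0,0.002],"spin":0}
    - {"linear":[0,0,0.002],"spin":0}
    - {"linear":[0,0,0.002],"spin":0}
    - {"linear":[0,0,0.002],"spin":0}
    - {"linear":[0,0,0.002],"spin":0}
  jaw: 1
  squeeze: 60

```text
clock: 3.95
tool_pos: [0.4534, 0.2133, 0.0406]
tool_rot: [180.0, 0.0, 146.4]
force: [-0.5, 0.3, 5.9]
gripper_width: 0.16
grasp_force: 58.6
```

Call:
play_rows:
  increments:
    - {"linear":[0,0,0],"spin":0}
    - {"linear":[0,0,0],"spin":0}
    - {"linear":[0,0,-0.03],"spin":0}
    - {"linear":[0,0,-0.08],"spin":0}
    - {"linear":[0,0,-0.11],"spin":0}

```text
clock: 4.45
tool_pos: [0.4535, 0.2133, 0.1524]
tool_rot: [179.9, 0.1, 146.4]
force: [1.1, -0.3, -1.1]
gripper_width: 0.164
grasp_force: 59.1
```

```bash
python3 g.py .49 .2047 .16 159.7
```

```text
t 4.45 lin [-0.0351, 0.0131, -0.0076] spin -0.2324 j [11.0, 4.0, 109.0, -0.0, 67.0, -45.0] rot [179.9, 0.1, 146.4] F [1.1, -0.3, -1.1]
```

Call:
play_rows:
  increments:
    - {"linear":[-0.0364,0.014,0],"spin":-0.11}
    - {"linear":[-0.0364,0.014,0.01],"spin":-0.232}
    - {"linear":[-0.0364,0.014,0.03],"spin":-0.232}
    - {"linear":[-0.0364,0.014,0.033],"spin":-0.232}
    - {"linear":[-0.0364,0.014,0.033],"spin":-0.232}
  squeeze: 30

```text
clock: 4.95
tool_pos: [0.4898, 0.2045, 0.1158]
tool_rot: [-179.9, -0.1, 159.7]
force: [0.9, -0.3, -1.1]
gripper_width: 0.16
grasp_force: 59.0
```

```bash
python3 g.py .4915 .2048 .12 159.7;python3 - <<'E'
from h import *
s=arm.grab_frame("side")[:,:,::-1]
def crop(im,x,y,w,h,k):return cv2.resize(im[y:y+h,x:x+w],None,fx=k,fy=k,interpolation=cv2.INTER_CUBIC)
cv2.imwrite("pics/a3.png",crop(s,205,235,75,75,8))
E
```

```text
t 4.95 lin [-0.0015, 0.0009, -0.0042] spin -0.0006 j [10.0, 11.0, 105.0, -0.0, 63.0, -60.0] rot [-179.9, -0.1, 159.7] F [0.9, -0.3, -1.1]
```

View pics/a3.png

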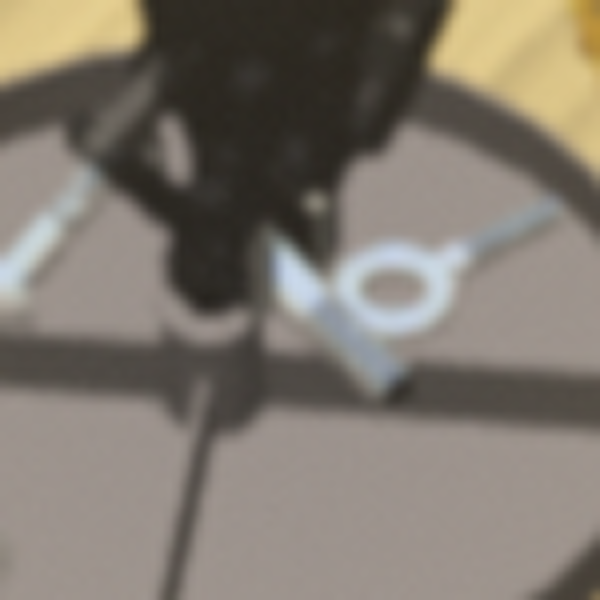

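Call:
play_rows:
  increments:
    - {"linear":[-0.001,0.001,0.003],"spin":0}
    - {"linear":[-0.001,0.001,0.006],"spin":0}
    - {"linear":[-0.001,0.001,0.009],"spin":0}
    - {"linear":[-0.001,0.001,0.011],"spin":0}
    - {"linear":[-0.001,0.001,0.011],"spin":0}
  squeeze: 30
  jaw: 1

```text
clock: 5.5
tool_pos: [0.4925, 0.2055, 0.1074]
tool_rot: [180.0, 0.0, 159.7]
force: [-5.3, -0.3, 9.7]
gripper_width: 0.161
grasp_force: 60.4
```

Call:
play_rows:
  increments:
    - {"linear":[0,0,0.003],"spin":0}
    - {"linear":[0,0,0.006],"spin":0}
    - {"linear":[0,0,0.009],"spin":0}
    - {"linear":[0,0,0.01],"spin":0}
    - {"linear":[0,0,0.01],"spin":0}

```text
clock: 6.0
tool_pos: [0.4928, 0.2063, 0.0994]
tool_rot: [179.9, 0.0, 159.7]
force: [-12.1, 1.1, 22.9]
gripper_width: 0.16
grasp_force: 67.9
```

```bash
python3 g.py .4915 .2048 .094 159.7;python3 - <<'E'
from h import *
s=arm.grab_frame("side")[:,:,::-1]
def crop(im,x,y,w,h,k):return cv2.resize(im[y:y+h,x:x+w],None,fx=k,fy=k,interpolation=cv2.INTER_CUBIC)
cv2.imwrite("pics/a4.png",crop(s,205,235,75,75,8))
E
```

```text
t 6.0 lin [0.0007, -0.0019, 0.0054] spin -0.0001 j [10.0, 13.0, 106.0, 0.0, 61.0, -60.0] rot [179.9, 0.0, 159.7] F [-12.1, 1.1, 22.9]
```

View pics/a4.png

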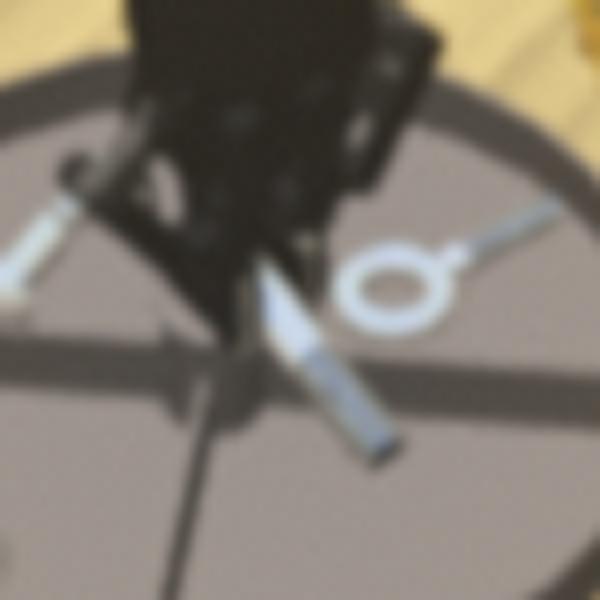

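```bash
cat > pl.py <<'E'
from h import *
def onplane(c,uv,p,yaw):
    o,d=ray(c,*uv);n=np.array([-np.sin(yaw),np.cos(yaw),0]);return o+d*(n@(p-o))/(n@d)
E
python3 - <<'E'
from pl import *
for p,b,t in((np.array([.4915,.2048,0]),(245.8,273.1),(254.3,283.1)),(np.array([.4928,.2063,0]),(242.7,279),(252,290.9))):
    B=onplane("side",b,p,np.radians(-20.3));T=onplane("side",t,p,np.radians(-20.3));d=B-T
    print(B,T,np.linalg.norm(d),np.degrees(np.arctan2(d[2],np.hypot(*d[:2]))),"pivot",np.hypot(*(p-B)[:2]))
s=arm.grab_frame("side").astype(int);R,B_=s[...,0],s[...,2]
m=((B_-R)>5);ys,xs=np.nonzero(m[270:300,232:262]);print(len(xs))
for d in arm.silhouettes("side","long_bolt")[:4]:print(round(d["conf"],2),d["box"])
for row in m[266:296,232:262].astype(int):print("".join(".#"[v] for v in row))
E
```

```text
[0.46042655 0.21629442 0.11119744] [0.42879654 0.22799471 0.10373689] 0.034540034709187845 12.474045684125995 pivot 0.03313126984788488
[0.471819   0.21406111 0.08308208] [0.43656506 0.22710194 0.07175962] 0.03925686271139123 16.76336961144672 pivot 0.02237045696383411
147
0.78 [206.2, 379.6, 233.8, 419.3]
0.69 [308.1, 344.3, 345.4, 374.2]
0.63 [238.1, 266.5, 255.9, 292.3]
0.59 [147.4, 361.4, 186.8, 389.8]
...................########.##
.................#############
................#####..#######
.....###.......###........###.
.....###.......###.........##.
.....####......###.........##.
.....#####.....####.......###.
.....######.....#####..#####..
......#####.....###########...
......######......########....
.......######.......####......
........#####.................
.........#####................
..........####................
...........####...............
...........#####..............
............#####.............
.............#####............
..............####............
...............####...........
...............#####..........
................#####.........
.................####.........
..................####........
...................###........
..............................
..............................
..............................
..............................
..............................
```

Call:
play_rows:
  increments:
    - {"linear":[0,0,0.003],"spin":0}
    - {"linear":[0,0,0.006],"spin":0}
    - {"linear":[0,0,0.008],"spin":0}
    - {"linear":[0,0,0.008],"spin":0}

```text
clock: 6.55
tool_pos: [0.4925, 0.2078, 0.0933]
tool_rot: [179.8, -0.1, 159.7]
force: [-20.1, 5.6, 36.1]
gripper_width: 0.16
grasp_force: 84.6
```

```bash
cat > ms.py <<'E'
from pl import *
def bolt(c="side",seed=None,thr=5):
    s=arm.grab_frame(c).astype(int);st=arm.get_state();a=np.radians(st["tool_rot"][2]+180);p=st["tool_pos"]
    m=((s[...,2]-s[...,0])>thr).astype(np.uint8)
    n,l,stt,cen=cv2.connectedComponentsWithStats(m,connectivity=4)
    # component nearest the expected thread middle, 30 mm behind grip
    h=np.array([np.cos(a),np.sin(a),0]);g=np.array(pix(c,p-.03*h-[0,0,.02])) if seed is None else np.array(seed)
    ok=[i for i in range(1,n) if stt[i,4]>25];i=min(ok,key=lambda i:np.min(np.hypot(*(np.argwhere(l==i)[:,::-1]-g).T)))
    pts=np.argwhere(l==i)[:,::-1].astype(np.float32);vx,vy,x,y=cv2.fitLine(pts,cv2.DIST_L2,0,.01,.01).ravel()
    k=(pts-[x,y])@[vx,vy];E=[onplane(c,(x+q*vx,y+q*vy),p,a) for q in(k.min()-.5,k.max()+.5)]
    E.sort(key=lambda e:h@e);T,H=E;d=H-T
    print(c,"t",st["clock"],"n",len(pts),"T",T.round(4),"H",H.round(4),"len",np.linalg.norm(d).round(4),"pitch",np.degrees(np.arctan2(d[2],h@d)).round(1),
      "axis at grip: below tcp",(p[2]-(T[2]+d[2]*(h@(p-T))/(h@d))).round(4),"tail dist",(h@(p-T)).round(4),"tcp",p.round(4),"F",st["force"].round(1))
    return l==i
if __name__=="__main__":
    m=bolt();ys,xs=np.nonzero(m)
    for r in m[ys.min():ys.max()+1,xs.min():xs.max()+1]:print("".join(".#"[int(v)] for v in r))
E
python3 ms.py
```

```text
side t 6.6 n 100 T [0.4362 0.2286 0.0623] H [0.495  0.2069 0.0934] len 0.07 pitch 26.3 axis at grip: below tcp 0.0012 tail dist 0.0601 tcp [0.4926 0.2078 0.0933] F [-19.5   5.7  37.1]
##..............
###.............
####............
#####...........
#####...........
######..........
.#####..........
..#####.........
...#####........
...#####........
....#####.......
.....####.......
......####......
.......####.....
.......####.....
........####....
........#####...
.........#####..
..........####..
...........####.
...........####.
............####
.............###
..............#.
```

Run:
```python
from pl import *
print(pix("side",[.4928,.2063,.0994]),pix("side",[.4928,.2063,.0774]))
y=np.array([.347,.938,0])*.016
for s in(1,-1):print("tip",pix("side",np.array([.4928,.2063,.0774])+s*y))
# a2 open fingers: tcp .4542,.213,.0435, half opening .0235(+pad)
y=np.array([np.sin(np.radians(146.3)),-np.cos(np.radians(146.3)),0])*.028
for s in(1,-1):print("a2 tip",pix("side",np.array([.4542,.213,.0245])+s*y))
print("a2 seen",(210+245/8,255+378/8),(210+405/8,255+325/8))
```

```text
(np.float64(237.13606676522508), np.float64(269.28323284284676)) (np.float64(237.4400217759611), np.float64(275.6034946580543))
tip (np.float64(232.22835524245613), np.float64(278.4801555737898))
tip (np.float64(242.58894128249986), np.float64(272.761467945964))
a2 tip (np.float64(239.19327603933377), np.float64(301.31141403157835))
a2 tip (np.float64(259.51768634105616), np.float64(294.19978952207055))
a2 seen (240.625, 302.25) (260.625, 295.625)
```

Call:
play_rows:
  increments:
    - {"linear":[0,0,-0.04],"spin":0}
    - {"linear":[0,0,-0.08],"spin":-0.14}
    - {"linear":[0,0,-0.12],"spin":-0.28}
    - {"linear":[0,0,-0.12],"spin":-0.42}
    - {"linear":[0,0,-0.12],"spin":-0.56}

```text
clock: 7.1
tool_pos: [0.4932, 0.2054, 0.2099]
tool_rot: [-180.0, 0.2, -167.9]
force: [0.3, 0.2, -1.4]
gripper_width: 0.157
grasp_force: 74.7
```

Call:
play_rows:
  increments:
    - {"linear":[0,0,0],"spin":-0.15}
    - {"linear":[0,0,0],"spin":-0.3}
    - {"linear":[0,0,0],"spin":-0.31}
    - {"linear":[0,0,0],"spin":-0.31}

```text
clock: 7.5
tool_pos: [0.4921, 0.2052, 0.2078]
tool_rot: [180.0, -0.0, -150.7]
force: [0.6, 0.5, -2.2]
gripper_width: 0.159
grasp_force: 74.7
```

```bash
python3 ms.py
```

```text
side t 7.55 n 109 T [0.4125 0.1604 0.1228] H [0.47   0.1927 0.082 ] len 0.0775 pitch -31.7 axis at grip: below tcp 0.1415 tail dist 0.0914 tcp [0.4922 0.2052 0.2078] F [-0.1 -0.  -1.3]
........................###
......................###..
....................###....
......###........####......
....#######...#####........
..###############..........
.####....######............
###........###.............
###.........##.............
###........###.............
####.......###.............
.#####..#####..............
.###########...............
...########................
.....###...................
```

Run:
```python
from pl import *
s=arm.grab_frame("side");st=arm.get_state();p=st["tool_pos"];u,v=map(int,pix("side",p));print(u,v)
w=s[v-22:v+34,u-32:u+34].astype(int);br=w[...,2]-w[...,0];g=w.mean(2)
for r,gg in zip(br,g):print("".join("#" if b>5 else("+" if b>-8 and q>75 else("o" if q<75 else ".")) for b,q in zip(r,gg)))
```

```text
236 236
.......................oooooooooooooooo...........................
.......................ooooo....ooooooo...........................
.......................ooooo....ooooooo...........................
.......................oooo......oooooo...........................
........................ooo......oooooo...........................
........................ooo......oooooo...........................
........................ooo......ooooo............................
........................ooo......ooooo............................
........................ooo......ooooo............................
.........................oo......ooooo............................
.........................oo......ooooo............................
.........................o.......ooooo............................
.........................o.......ooooo............................
.........................o.......oooo.............................
.................................oooo.............................
.........................o......ooooo.............................
....................
[... 1959 characters left out ...]
..............................
........+++++.....................................................
.......+##++......................o...............................
......+###+.......................o...............................
.....+###+.......................o................................
....+###+...............oooooo...o..............................++
++++###+...............ooooooooooo............................++##
######+...............ooooooooooo...............++###++...+++####+
#####++...............ooooooooooo.............++#######+++#####++.
#####+................ooooooooooo............+###############++...
+####+................oooooooooo............+####++++######++.....
```

Call:
play_rows:
  increments:
    - {"linear":[0,0,0],"spin":0.15}
    - {"linear":[0,0,0],"spin":0.3}
    - {"linear":[0,0,0.03],"spin":0.44}
    - {"linear":[0,0,0.06],"spin":0.59}
    - {"linear":[0,0,0.08],"spin":0.73}

```text
clock: 8.1
tool_pos: [0.4912, 0.205, 0.1258]
tool_rot: [-179.9, -0.1, 167.2]
force: [-0.9, 0.1, -2.1]
gripper_width: 0.158
grasp_force: 74.8
```

```bash
python3 g.py .4915 .2048 .1 159.7
```

```text
t 8.1 lin [-0.0004, -0.0001, 0.0258] spin 0.1316 j [10.0, 11.0, 105.0, -0.0, 64.0, -68.0] rot [-179.9, -0.1, 167.2] F [-0.9, 0.1, -2.1]
```

Call:
play_rows:
  increments:
    - {"linear":[0,0,0.015],"spin":0.131}
    - {"linear":[0,0,0.025],"spin":0.131}
    - {"linear":[0,0,0.031],"spin":0.131}
    - {"linear":[0,0,0.035],"spin":0.131}
    - {"linear":[0,0,0.038],"spin":0.131}

```text
clock: 8.6
tool_pos: [0.4927, 0.2057, 0.094]
tool_rot: [-180.0, -0.0, 160.3]
force: [-22.4, -2.1, 40.3]
gripper_width: 0.164
grasp_force: 85.5
```

Call:
play_rows:
  increments:
    - {"linear":[0,0,0.003],"spin":0}
    - {"linear":[0,0,0.005],"spin":0}
    - {"linear":[0,0,0.006],"spin":0}

```text
clock: 8.9
tool_pos: [0.4935, 0.2082, 0.0917]
tool_rot: [179.7, 0.0, 160.3]
force: [-27.7, 6.5, 52.2]
gripper_width: 0.16
grasp_force: 91.5
```

Call:
play_rows:
  increments:
    - {"linear":[0,0,-0.05],"spin":0}
    - {"linear":[0,0,-0.08],"spin":0}
    - {"linear":[0.034,-0.02,-0.08],"spin":0.12}
    - {"linear":[0.034,-0.02,-0.08],"spin":0.243}
    - {"linear":[0.034,-0.02,-0.08],"spin":0.243}

```text
clock: 9.4
tool_pos: [0.4533, 0.198, 0.1647]
tool_rot: [179.9, 0.1, 146.3]
force: [-0.2, 1.2, -1.1]
gripper_width: 0.154
grasp_force: 76.4
```

```bash
python3 g.py .4535 .2133 .041 146.4
```

```text
t 9.4 lin [0.0083, 0.0129, 0.1237] spin -0.0011 j [10.0, 2.0, 109.0, 0.0, 68.0, -47.0] rot [179.9, 0.1, 146.3] F [-0.2, 1.2, -1.1]
```

Call:
play_rows:
  increments:
    - {"linear":[0.0083,0.0129,0.04],"spin":0}
    - {"linear":[0.0083,0.0129,0.08],"spin":0}
    - {"linear":[0.0083,0.0129,0.1],"spin":0}
    - {"linear":[0.0083,0.0129,0.112],"spin":0}
    - {"linear":[0.0083,0.0129,0.122],"spin":0}

```text
clock: 9.9
tool_pos: [0.4585, 0.2136, 0.0443]
tool_rot: [179.7, 0.4, 146.4]
force: [5.4, -3.1, 10.2]
gripper_width: 0.161
grasp_force: 72.5
```

Call:
play_rows:
  increments:
    - {"linear":[0,0,0],"spin":0}
    - {"linear":[0,0,0],"spin":0}

```text
clock: 10.1
tool_pos: [0.4566, 0.2136, 0.0438]
tool_rot: [179.8, 0.2, 146.4]
force: [2.4, -0.8, 3.1]
gripper_width: 0.16
grasp_force: 72.2
```

```bash
python3 g.py .4535 .2133 .041 146.4;python3 ms.py
```

```text
t 10.1 lin [0.0024, -0.002, 0.0028] spin -0.0008 j [11.0, 15.0, 112.0, -0.0, 54.0, -45.0] rot [179.8, 0.2, 146.4] F [2.4, -0.8, 3.1]
side t 10.15 n 104 T [0.4044 0.2482 0.0266] H [0.4683 0.2056 0.0495] len 0.0802 pitch 16.6 axis at grip: below tcp -0.0015 tail dist 0.0625 tcp [0.4564 0.2135 0.0437] F [ 1.7 -1.2  4.2]
.#............
.##...........
####..........
####..........
.####.........
.####.........
.#####........
.#####........
..#####.......
..#####.......
...#####......
...#####......
....####......
....#####.....
.....####.....
......###.....
......####....
.......###....
.......####...
........###...
........####..
.........###..
.........####.
..........###.
..........####
...........###
...........###
............#.
```

Call:
play_rows:
  increments:
    - {"linear":[0,0,0],"spin":0}
    - {"linear":[0,0,0],"spin":0}
    - {"linear":[0,0,0],"spin":0}
    - {"linear":[0,0,0],"spin":0}
    - {"linear":[0,0,0],"spin":0}
  jaw: 0.45

```text
clock: 10.65
tool_pos: [0.4532, 0.2131, 0.0416]
tool_rot: [-180.0, -0.0, 146.3]
force: [1.0, 0.2, 0.3]
gripper_width: 0.546
grasp_force: 0.0
```

```bash
python3 ms.py
python3 - <<'E'
from pl import *
s=arm.grab_frame("side");st=arm.get_state();p=st["tool_pos"];print(p,st["gripper_width"])
u,v=250,300
w=s[v-22:v+22,u-25:u+22].astype(int);br=w[...,2]-w[...,0];g=w.mean(2)
for i,(r,gg) in enumerate(zip(br,g)):print(v-22+i,"".join(("%X"%min(15,int(q/16))) if b>-9 and q>75 else("." if q<75 else " ") for b,q in zip(r,gg)))
for d in arm.silhouettes("side","long_bolt")[:5]:print(round(d["conf"],2),d["box"])
E
```

```text
side t 10.7 n 124 T [0.3848 0.2589 0.0586] H [0.4831 0.1933 0.0405] len 0.1196 pitch -8.7 axis at grip: below tcp -0.0043 tail dist 0.0824 tcp [0.4533 0.2131 0.0417] F [ 0.3  0.6 -0. ]
..###................
..####...............
..####...............
.#####...............
#######..............
########.............
.#.#####.............
....#####............
.....####............
.....#####...........
......#####..........
.......#####.........
.......#####.........
........#####........
.........#####.......
..........####.......
..........#####......
...........####......
............####.....
.............####....
..............###....
..............####...
...............####..
................####.
.................###.
.................####
..................###
...................##
[0.45342914 0.21312831 0.04171546] 0.5477651115390828
278  5.............................................
279 ..............................  4..............
280 ..........................       ..............
281 ...... ..................        ............. 
282 ........................         
[... 1478 characters left out ...]
                                89876      .
312                                     865     ...
313                                            ....
314                                          ......
315                                         .......
316                                       ........ 
317                                    .........   
318                                   .........    
319                                ..........      
320                              ...........       
321                           ............         
0.84 [148.6, 358.8, 182.3, 390.2]
0.72 [246.7, 285.2, 263.9, 311.9]
0.68 [307.7, 342.5, 343.2, 373.3]
0.54 [207.2, 383.8, 236.0, 419.9]
```

Run:
```python
from pl import *
for z in(.027,.031):
    B=atz("side",255-1.2,300.3-1,z);T=atz("side",265.3-1.2,311.5-1,z-.002);H=atz("side",246.3-1.2,286.5-1,z+.002)
    d=B-T;d[2]=0;print(B,T,H,"len BT",np.linalg.norm(d),"yawBT",np.degrees(np.arctan2(d[1],d[0])),"HT",np.linalg.norm((H-T)[:2]),np.degrees(np.arctan2(*(H-T)[1::-1])))
    d=(H-T)/np.linalg.norm(H-T);print("x_g of tcp:",-5+1e3*d@([.4534,.2131,z]-B),"lateral",1e3*np.cross(d[:2],([.4534,.2131]-B[:2])), "grip15",B+.02*d)
```

```text
[0.44063459 0.21374384 0.027     ] [0.40014589 0.23040424 0.025     ] [0.48425728 0.18657049 0.029     ] len BT 0.04378246470872057 yawBT -22.366319898533003 HT 0.09484789314423653 -27.525789592558603
x_g of tcp: 6.6076294552268156 lateral 5.323816767613632 grip15 [0.4583549  0.20450909 0.02784271]
[0.43862522 0.21680815 0.031     ] [0.39829986 0.23339693 0.029     ] [0.48207152 0.18974825 0.033     ] len BT 0.043604153969428086 yawBT -22.360968208559147 HT 0.09446109431748909 -27.521472635189035
x_g of tcp: 9.803031057210596 lateral 3.535451519075448 grip15 [0.45634609 0.2075748  0.03184615]<stdin>:5: DeprecationWarning: Arrays of 2-dimensional vectors are deprecated. Use arrays of 3-dimensional vectors instead. (deprecated in NumPy 2.0)
```

```bash
python3 g.py .4565 .2066 .041 153.5
```

```text
t 10.8 lin [-0.0061, -0.0038, 0.0008] spin -0.1262 j [11.0, 15.0, 112.0, -0.0, 54.0, -45.0] rot [-180.0, -0.0, 146.3] F [0.1, 0.2, -0.3]
```

Call:
play_rows:
  increments:
    - {"linear":[-0.006,-0.004,0],"spin":-0.126}
    - {"linear":[-0.006,-0.004,0],"spin":-0.126}
    - {"linear":[-0.006,-0.004,0],"spin":-0.126}

```text
clock: 11.1
tool_pos: [0.4566, 0.2065, 0.0419]
tool_rot: [180.0, 0.0, 153.3]
force: [0.4, 0.2, -0.2]
gripper_width: 0.55
grasp_force: 0.0
```

Call:
play_rows:
  increments:
    - {"linear":[0,0,0],"spin":0}
    - {"linear":[0,0,0],"spin":0}
    - {"linear":[0,0,0],"spin":0}
    - {"linear":[0,0,0],"spin":0}
    - {"linear":[0,0,0],"spin":0}
  jaw: 1
  squeeze: 40

```text
clock: 11.6
tool_pos: [0.4566, 0.2067, 0.0421]
tool_rot: [180.0, 0.0, 153.5]
force: [-0.9, 0.1, 2.7]
gripper_width: 0.165
grasp_force: 39.0
```

Call:
play_rows:
  increments:
    - {"linear":[0,0,0],"spin":0}
    - {"linear":[0,0,-0.03],"spin":0}
    - {"linear":[0,0,-0.07],"spin":-0.14}
    - {"linear":[0,0,-0.12],"spin":-0.28}
    - {"linear":[0,0,-0.12],"spin":-0.42}

```text
clock: 12.1
tool_pos: [0.461, 0.2075, 0.169]
tool_rot: [179.8, 0.8, 177.9]
force: [0.6, -0.3, -0.4]
gripper_width: 0.166
grasp_force: 39.1
```

Call:
play_rows:
  increments:
    - {"linear":[0,0,0],"spin":-0.14}
    - {"linear":[0,0,0],"spin":-0.28}
    - {"linear":[0,0,0],"spin":-0.42}
    - {"linear":[0,0,0],"spin":-0.56}
    - {"linear":[0,0,0],"spin":-0.56}

```text
clock: 12.6
tool_pos: [0.4561, 0.2065, 0.1613]
tool_rot: [180.0, -0.1, -150.4]
force: [-0.6, 0.0, -1.3]
gripper_width: 0.166
grasp_force: 39.0
```

```bash
cat > asc.py <<'E'
from pl import *
s=arm.grab_frame("side");st=arm.get_state();p=st["tool_pos"];q=pix("side",p);u,v=map(int,q);print("tcp px",q,"rows from",v-16,"cols from",u-30,st["tool_rot"].round(1),p.round(4))
w=s[v-16:v+26,u-30:u+40].astype(int);br=w[...,2]-w[...,0];g=w.mean(2)
for i,(r,gg) in enumerate(zip(br,g)):print(v-16+i,"".join(("%X"%min(15,int(q/16))) if b>-20 and q>75 else("." if q<75 else " ") for b,q in zip(r,gg)))
E
python3 asc.py
```

```text
tcp px (np.float64(249.0340189105823), np.float64(256.1790314510558)) rows from 240 cols from 219 [ 180.    -0.  -150.5] [0.4561 0.2065 0.1614]
240                       ....6    5.....                                 
241        555545455554556....6    6.....                                 
242 5554............... 564...7    6.....                                 
243 ...................456....     5.....                                 
244 ...................566....7    5......                                
245 ............ .... 4565....7    5.......55                             
246 ....4 4445555555555665....7    5.........455                          
247 4445556666666666767764....7   96............45                        
248 666677778888888888886....57  A864.............45                      
249 888888888888888888886....57  9754....444.......455                    
250 888898888889889899875....57   75...56665544.......5                   
251 999888988888888888875. ...67775....5787766554......45                 
252 99888888888888888886555.....4 .....588888776554.....
[... 1492 characters left out ...]
888988889888998898998754  
273 8888888876....57888888888889ACCCBA999ABCCCA9888888988898999989998864  
274 88898888876556688778888888889BCCCBBBBBCCCB988889988888988898899998755 
275 888888778888888876678888888899BCCCCCCCCBA9888888888988888899999888755 
276 7888876678888887655788888888889ABBBCBBAA88888888989998898999989898865 
277 66667655567777654.57888888888888999A998888888988888899898898899998876 
278 455555..4555555... 67778888888888888888888888889889988989999998999876 
279 ...................55666666777777777778888888888888888899989999999887 
280 ....................4444555555566666667777777788888888888888899999987 
281 ..........44...................44445555555666666677777778888888888888
```

Call:
play_rows:
  increments:
    - {"linear":[0,0,0],"spin":0.15}
    - {"linear":[0,0,0],"spin":0.3}
    - {"linear":[0,0,0],"spin":0.45}
    - {"linear":[0,0,0.03],"spin":0.6}
    - {"linear":[0,0,0.06],"spin":0.74}

```text
clock: 13.15
tool_pos: [0.4574, 0.2067, 0.102]
tool_rot: [179.9, 0.2, 166.7]
force: [0.5, -0.0, -1.8]
gripper_width: 0.168
grasp_force: 39.1
```

```bash
python3 g.py .4565 .2066 .042 153.5
```

```text
t 13.15 lin [0.0009, -0.0004, 0.06] spin 0.2301 j [11.0, 8.0, 111.0, 0.0, 61.0, -66.0] rot [179.9, 0.2, 166.7] F [0.5, -0.0, -1.8]
```

Call:
play_rows:
  increments:
    - {"linear":[0,0,0.015],"spin":0.13}
    - {"linear":[0,0,0.035],"spin":0.23}
    - {"linear":[0,0,0.052],"spin":0.23}
    - {"linear":[0,0,0.059],"spin":0.23}
    - {"linear":[0,0,0.059],"spin":0.23}

```text
clock: 13.65
tool_pos: [0.4564, 0.2067, 0.0428]
tool_rot: [-180.0, -0.0, 153.9]
force: [0.2, -0.0, -0.9]
gripper_width: 0.168
grasp_force: 39.1
```

Call:
play_rows:
  increments:
    - {"linear":[0,0,0],"spin":0}
    - {"linear":[0,0,0],"spin":0}
    - {"linear":[0,0,0],"spin":0}
  jaw: 0.6

```text
clock: 13.95
tool_pos: [0.4569, 0.2066, 0.0434]
tool_rot: [180.0, 0.0, 154.0]
force: [0.3, -0.1, 0.2]
gripper_width: 0.401
grasp_force: 0.0
```

Call:
play_rows:
  increments:
    - {"linear":[0.003,0,0],"spin":0}
    - {"linear":[0.005,0,-0.001],"spin":0}
    - {"linear":[0.005,0,-0.001],"spin":0}

```text
clock: 14.25
tool_pos: [0.4517, 0.2089, 0.044]
tool_rot: [180.0, -0.0, 154.1]
force: [-0.6, -0.1, 0.6]
gripper_width: 0.399
grasp_force: 0.0
```

Call:
play_rows:
  increments:
    - {"linear":[0,0,0],"spin":0}
    - {"linear":[0,0,0],"spin":0}
    - {"linear":[0,0,0],"spin":0}
    - {"linear":[0,0,0],"spin":0}
    - {"linear":[0,0,0],"spin":0}
  jaw: 1
  squeeze: 35

```text
clock: 14.75
tool_pos: [0.452, 0.2088, 0.0441]
tool_rot: [180.0, -0.0, 154.1]
force: [-2.0, 0.2, 3.3]
gripper_width: 0.166
grasp_force: 35.3
```

```bash
python3 g.py .4915 .2048 .16 159.7
```

```text
t 14.75 lin [-0.0372, 0.0137, -0.1159] spin -0.0985 j [11.0, 14.0, 112.0, 0.0, 54.0, -53.0] rot [180.0, -0.0, 154.1] F [-2.0, 0.2, 3.3]
```

Call:
play_rows:
  increments:
    - {"linear":[0,0,-0.045],"spin":0}
    - {"linear":[0,0,-0.085],"spin":0}
    - {"linear":[-0.0343,0.0133,-0.088],"spin":-0.0985}
    - {"linear":[-0.0343,0.0133,-0.08],"spin":-0.0985}
    - {"linear":[-0.0343,0.0133,-0.08],"spin":-0.0985}

```text
clock: 15.25
tool_pos: [0.4878, 0.2052, 0.1223]
tool_rot: [-179.9, -0.1, 159.6]
force: [-1.1, -0.7, -2.5]
gripper_width: 0.166
grasp_force: 35.0
```

Call:
play_rows:
  increments:
    - {"linear":[0,0,0.008],"spin":0}
    - {"linear":[0,0,0.013],"spin":0}
    - {"linear":[0,0,0.016],"spin":0}
    - {"linear":[0,0,0.019],"spin":0}
    - {"linear":[0,0,0.022],"spin":0}

```text
clock: 15.75
tool_pos: [0.4867, 0.2061, 0.1019]
tool_rot: [-179.9, -0.2, 159.7]
force: [-9.6, -0.9, 11.8]
gripper_width: 0.168
grasp_force: 39.2
```

Call:
play_rows:
  increments:
    - {"linear":[0,0,0.003],"spin":0}
    - {"linear":[0,0,0.006],"spin":0}
    - {"linear":[0,0,0.009],"spin":0}
    - {"linear":[0,0,0.011],"spin":0}

```text
clock: 16.15
tool_pos: [0.487, 0.2061, 0.0911]
tool_rot: [-179.9, -0.2, 159.7]
force: [-8.6, -0.2, 12.0]
gripper_width: 0.168
grasp_force: 45.0
```

```bash
python3 g.py .4887 .2058 .089 159.7
```

```text
t 16.15 lin [-0.0017, 0.0003, 0.0021] spin 0.0004 j [10.0, 13.0, 106.0, 0.0, 60.0, -60.0] rot [-179.9, -0.2, 159.7] F [-8.6, -0.2, 12.0]
```

Call:
play_rows:
  increments:
    - {"linear":[-0.001,0,0.0025],"spin":0}
    - {"linear":[-0.001,0,0.0025],"spin":0}

```text
clock: 16.35
tool_pos: [0.4874, 0.206, 0.0886]
tool_rot: [-179.9, -0.3, 159.7]
force: [-10.9, 1.1, 13.2]
gripper_width: 0.169
grasp_force: 49.1
```

Call:
play_rows:
  increments:
    - {"linear":[0,0,-0.03],"spin":0}
    - {"linear":[0,0,-0.07],"spin":-0.14}
    - {"linear":[0,0,-0.11],"spin":-0.28}
    - {"linear":[0,0,-0.11],"spin":-0.42}
    - {"linear":[0,0,-0.11],"spin":-0.56}

```text
clock: 16.85
tool_pos: [0.4898, 0.2056, 0.1992]
tool_rot: [-180.0, 0.1, -167.9]
force: [-0.9, 0.6, -1.9]
gripper_width: 0.169
grasp_force: 45.9
```

Call:
play_rows:
  increments:
    - {"linear":[0,0,0],"spin":-0.15}
    - {"linear":[0,0,0],"spin":-0.3}
    - {"linear":[0,0,0],"spin":-0.31}
    - {"linear":[0,0,0],"spin":-0.31}

```text
clock: 17.25
tool_pos: [0.489, 0.2054, 0.1976]
tool_rot: [180.0, -0.1, -150.6]
force: [0.4, 0.5, -1.9]
gripper_width: 0.17
grasp_force: 45.9
```

```bash
python3 asc.py
```

```text
tcp px (np.float64(237.22446408720836), np.float64(239.70771077229566)) rows from 223 cols from 207 [ 1.800e+02 -1.000e-01 -1.506e+02] [0.4891 0.2054 0.1977]
223                        ..6     ......                                 
224                        ..      .....                                  
225                        ..6    6.....                                  
226                        ..      .....                                  
227                        ..      .....                                  
228                        ..      .....                                  
229                        ..7    6.....                                  
230                        ..6    6.....                                  
231                        4.6    6.....                                  
232                        546   864...                                   
233                        ..577765....                                   
234                       6...455......                                   
235                       6............   
[... 1507 characters left out ...]
8887789988888877654....4 
256 888888899A98888888888888888888755788888888888888778899888988876554...4
257 8888899999987788888888888888886457888888888889888888888888888887654...
258 8888899999887888888888888888886.588888988888888888888888888888888765..
259 8889999998877888888888888888875 6888888988888888888888888888898888765.
260 8899999987778888888888888888875578988888888888888888888888888888888765
261 889AAAA987888888889888888888864578888888888888888889888888898888889986
262 89ABCBA977888888888887777778754688888888888888888888988888889898899987
263 9ACCCB9888888888888876554557654688888888888888888988888888889999999888
264 ACCCB9888888888888865.......4.5788888888888888899888888899899998888778
```

```bash
cat > net.py <<'E'
from pl import *
st=arm.get_state();p=st["tool_pos"];a=np.radians(st["tool_rot"][2]+180);h=np.array([np.cos(a),np.sin(a),0])
for c in("side","top"):
    arm.grab_frame(c);q=np.array(pix(c,p))
    for n in("long_bolt","bolt_head","bolt_thread"):
        for d in arm.silhouettes(c,n):
            b=d["box"];pts=np.argwhere(d["region"])[:,::-1].astype(np.float32)
            if len(pts)<20 or np.hypot(*((pts.mean(0)-q)))>35:continue
            vx,vy,x,y=cv2.fitLine(pts,cv2.DIST_L2,0,.01,.01).ravel();k=(pts-[x,y])@[vx,vy]
            E=sorted([onplane(c,(x+t*vx-(1.2 if c=="side" else 0),y+t*vy-(1 if c=="side" else 0)),p,a) for t in(k.min()-.5,k.max()+.5)],key=lambda e:h@e);D=E[1]-E[0]
            print(c,n,round(d["conf"],2),np.round(b,1),len(pts),"slope",round(np.degrees(np.arctan2(vy,vx)),1),"ends rel tcp (along,up)",[(round(h@(e-p)*1e3,1),round((e-p)[2]*1e3,1)) for e in E],"pitch",round(np.degrees(np.arctan2(D[2],h@D)),1))
E
python3 net.py
```

```text
side long_bolt 0.64 [225.  231.4 259.  255.9] 190 slope 26.7 ends rel tcp (along,up) [(np.float64(-48.7), np.float64(-43.7)), (np.float64(32.8), np.float64(10.1))] pitch 33.4
side bolt_head 0.65 [223.5 239.8 258.6 261.2] 163 slope 26.7 ends rel tcp (along,up) [(np.float64(-46.6), np.float64(-43.0)), (np.float64(32.1), np.float64(9.1))] pitch 33.5
side bolt_thread 0.6 [226.4 236.2 259.8 259. ] 152 slope 26.8 ends rel tcp (along,up) [(np.float64(-47.4), np.float64(-44.0)), (np.float64(34.0), np.float64(10.2))] pitch 33.6
```

```bash
python3 g.py .5508 -.0143 .196 135.6
```

```text
t 17.7 lin [0.055, -0.2213, 0.0024] spin 1.2902 j [10.0, 5.0, 102.0, 0.0, 73.0, -110.0] rot [-180.0, 0.0, -150.5] F [0.2, -1.2, -1.5]
```

Call:
play_rows:
  increments:
    - {"linear":[0.003,-0.012,0],"spin":0.13}
    - {"linear":[0.008,-0.034,0],"spin":0.26}
    - {"linear":[0.014,-0.058,0],"spin":0.39}
    - {"linear":[0.02,-0.082,0],"spin":0.52}
    - {"linear":[0.026,-0.106,0],"spin":0.65}

```text
clock: 18.2
tool_pos: [0.5195, 0.0994, 0.1985]
tool_rot: [180.0, 0.0, 172.0]
force: [0.9, 0.1, -1.0]
gripper_width: 0.169
grasp_force: 45.9
```

```bash
python3 g.py .5508 -.0143 .196 135.6
```

```text
t 18.2 lin [-0.0469, -0.1082, 0.0025] spin 0.6351 j [-2.0, 5.0, 102.0, 0.0, 73.0, -84.0] rot [180.0, 0.0, 172.0] F [0.9, 0.1, -1.0]
```

Call:
play_rows:
  increments:
    - {"linear":[-0.012,-0.026,0.001],"spin":0.13}
    - {"linear":[-0.023,-0.052,0.002],"spin":0.26}
    - {"linear":[-0.034,-0.078,0.0025],"spin":0.39}
    - {"linear":[-0.043,-0.098,0.0025],"spin":0.52}
    - {"linear":[-0.047,-0.108,0.0025],"spin":0.635}

```text
clock: 18.7
tool_pos: [0.5519, -0.015, 0.196]
tool_rot: [-180.0, 0.0, 135.5]
force: [-0.0, 0.5, -1.4]
gripper_width: 0.168
grasp_force: 45.9
```

Call:
play_rows:
  increments:
    - {"linear":[0,0,0],"spin":0}
    - {"linear":[0,0,0],"spin":0}

```text
clock: 18.9
tool_pos: [0.5512, -0.0127, 0.1958]
tool_rot: [180.0, -0.0, 136.1]
force: [0.5, 0.5, -0.9]
gripper_width: 0.168
grasp_force: 45.9
```

```bash
python3 g.py .5508 -.0143 .196 135.6
python3 - <<'E'
from pl import *
st=arm.get_state();p=st["tool_pos"];a=np.radians(st["tool_rot"][2]+180);h=np.array([np.cos(a),np.sin(a),0]);H=p+.0296*h+[0,0,.008]
print("head pred",H)
for c in("side","top"):
    s=arm.grab_frame(c);cv2.imwrite(f"pics/h_{c}.png",s[:,:,::-1]);q=np.array(pix(c,H));print(c,"head px",q,"lens px",pix(c,[.647,-.109,.278]))
    for n in("long_bolt","bolt_head","bolt_thread","lens"):
        for d in arm.silhouettes(c,n):
            pts=np.argwhere(d["region"])[:,::-1]
            if len(pts) and np.hypot(*(pts.mean(0)-q))<45:print(n,round(d["conf"],2),np.round(d["box"],1),len(pts),pts.mean(0).round(1))
s=cv2.imread("pics/h_side.png")[:,:,::-1].astype(int);u,v=map(int,pix("side",H))
for i,r in enumerate(s[v-14:v+24,u-20:u+34]):print(v-14+i,"".join(("%X"%min(15,int(q.mean()/16))) if q[2]-q[0]>-15 and q.mean()>75 else("." if q.mean()<75 else " ") for q in r))
print("cols",u-20)
E
```

```text
t 18.9 lin [-0.0008, -0.0014, -0.0002] spin 0.0079 j [-14.0, 8.0, 99.0, 0.0, 73.0, -60.0] rot [180.0, -0.0, 136.1] F [0.5, 0.5, -0.9]
head pred [ 0.57255178 -0.03328539  0.20384747]
side head px [260.27213854 177.94122886] lens px (np.float64(251.62533420243636), np.float64(134.9428875481821))
long_bolt 0.53 [261.  176.8 270.9 209. ] 164 [264.8 195.3]
bolt_head 0.54 [262.6 177.9 271.6 216.1] 174 [265. 196.]
bolt_thread 0.44 [260.  176.4 269.9 210.3] 161 [264.9 195.6]
top head px [286.03172067 174.99376204] lens px (np.float64(315.91797460801104), np.float64(143.56410657456158))
long_bolt 0.63 [264.8 187.  275.1 197.1] 68 [269. 193.]
bolt_head 0.6 [266.  191.2 272.9 198.5] 64 [269.  193.6]
bolt_thread 0.64 [266.5 188.7 272.2 195.5] 40 [269.2 192.8]
163     6   ............................   ........       
164    6 55............................    .  .....       
165  55554... .........................    .  ....        
166 5555....   .......................    ........        
167  5......    .....................    ........         
168  ......      ...................     ......
[... 1208 characters left out ...]
555....  7ADDC8                           
190 5555555555555554...  7ADDC9                           
191 5555555555555555.... 7ADDDA                           
192 55555555555555554..  7ADDDB                           
193 55555555555555555..  7ADDDB                           
194 55555555555555555555  ACDDC                           
195 5555555555555555555557ACCCB                           
196 55555555555555555555569BBBA                           
197 555555555555555555555579AAA                           
198 5555555555555555555555689AA9                          
199 5555555555555555555555679AA9                          
200 5555555555555555555555578999                          
cols 240
```

Run:
```python
from pl import *
st=arm.get_state();p=st["tool_pos"];a=np.radians(st["tool_rot"][2]+180);h=np.array([np.cos(a),np.sin(a),0])
ax=np.array([*(h[:2]*np.cos(np.radians(33.5))),np.sin(np.radians(33.5))]);H=p+.0296*h+[0,0,.008]
n=np.cross(ax,[0,0,1]);n/=np.linalg.norm(n);m=np.cross(n,ax)
for c in P:
  for nm,x,r in(("thread cyl",[-45,-5],.008),("head",[35,45],.0135)):
    q=np.array([pix(c,H+ax*(k-45)*1e-3+r*(n*np.cos(t)+m*np.sin(t))) for k in x for t in np.linspace(0,6.28,24)]);print(c,nm,"box",q.min(0).round(1),q.max(0).round(1))
im=cv2.imread("pics/h_top.png")[:,:,::-1].astype(int)
for i,r in enumerate(im[180:205,255:300]):print(180+i,"".join(("%X"%min(15,int(q.mean()/16))) if q[2]-q[0]>-15 and q.mean()>75 else("." if q.mean()<60 else " ") for q in r))
```

```text
side thread cyl box [261.3 193.7] [270.2 209.7]
side head box [255.4 175.9] [265.9 183.2]
top thread cyl box [264.7 184.6] [277.6 198.1]
top head box [280.  171.3] [289.9 181. ]
180   .....                                      
181    ...      .                                
182     ..      .   .                            
183              .      55                       
184              ..    55 6                      
185              ...      5       .              
186               ...     .      ..   .     .    
187                ....             .............
188                 .....          ..............
189                  ............................
190                55 ...........................
191               55554  ...................     
192   4          556555          ..........      
193   5         555555            .........      
194  55        655544              ... ...       
195 . 5        65554                 .....       
196 ..4        5554                   ....       
197 ..56       555                     ...       
198 . 66                                .        
199 .566                                         
200 .566                                         
201 4666                               .         
202 6665                               .         
203 6665                                         
204 666                                .
```

Call:
play_rows:
  increments:
    - {"linear":[0,-0.001,0],"spin":0.008}
    - {"linear":[0,-0.001,0],"spin":0.008}
    - {"linear":[0,-0.001,0],"spin":0.008}
    - {"linear":[0,-0.001,0],"spin":0.008}
    - {"linear":[0,-0.001,0],"spin":0.008}

```text
clock: 19.9
tool_pos: [0.5507, -0.0137, 0.1959]
tool_rot: [180.0, -0.0, 135.5]
force: [0.2, -0.3, -2.0]
gripper_width: 0.17
grasp_force: 45.9
```

Call:
play_rows:
  increments:
    - {"linear":[0,0,0],"spin":0}
    - {"linear":[0,0,0],"spin":0}
    - {"linear":[0,0,0],"spin":0}
    - {"linear":[0,0,0],"spin":0}
    - {"linear":[0,0,0],"spin":0}

```text
clock: 20.4
tool_pos: [0.5507, -0.0137, 0.1959]
tool_rot: [180.0, -0.0, 135.5]
force: [-0.3, -0.1, -2.1]
gripper_width: 0.165
grasp_force: 45.9
```

Call:
play_rows:
  increments:
    - {"linear":[0,0,0],"spin":0}
    - {"linear":[0,0,0],"spin":0}
    - {"linear":[0,0,0],"spin":0}
    - {"linear":[0,0,0],"spin":0}
    - {"linear":[0,0,0],"spin":0}

```text
clock: 20.9
tool_pos: [0.5506, -0.0137, 0.1959]
tool_rot: [-180.0, -0.0, 135.5]
force: [0.1, -0.6, -1.2]
gripper_width: 0.167
grasp_force: 45.9
```

Call:
play_rows:
  increments:
    - {"linear":[0,0,0],"spin":0}
    - {"linear":[0,0,0],"spin":0}
    - {"linear":[0,0,0],"spin":0}
    - {"linear":[0,0,0],"spin":0}
    - {"linear":[0,0,0],"spin":0}

```text
clock: 21.4
tool_pos: [0.5507, -0.0137, 0.1959]
tool_rot: [-180.0, -0.0, 135.5]
force: [-0.3, -0.7, -1.7]
gripper_width: 0.167
grasp_force: 45.9
```

Call:
play_rows:
  increments:
    - {"linear":[0,0,0],"spin":0}
    - {"linear":[0,0,0],"spin":0}
    - {"linear":[0,0,0],"spin":0}
    - {"linear":[0,0,0],"spin":0}
    - {"linear":[0,0,0],"spin":0}

```text
clock: 21.9
tool_pos: [0.5507, -0.0137, 0.1959]
tool_rot: [-180.0, -0.0, 135.5]
force: [0.2, -0.4, -2.3]
gripper_width: 0.168
grasp_force: 45.9
```

Call:
play_rows:
  increments:
    - {"linear":[0,0,0],"spin":0}
    - {"linear":[0,0,0],"spin":0}
    - {"linear":[0,0,0],"spin":0}
    - {"linear":[0,0,0],"spin":0}
    - {"linear":[0,0,0],"spin":0}

```text
clock: 22.4
tool_pos: [0.5507, -0.0137, 0.1959]
tool_rot: [180.0, 0.0, 135.5]
force: [0.2, -0.7, -2.0]
gripper_width: 0.171
grasp_force: 45.9
```

```bash
python3 g.py .5508 -.0143 .196 135.6; python3 g.py .4947 .2036 .15 159.7
```

```text
t 22.4 lin [-0.0005, -0.0003, -0.0001] spin -0.0024 j [-14.0, 8.0, 99.0, 0.0, 73.0, -59.0] rot [180.0, 0.0, 135.5] F [0.2, -0.7, -2.0]
t 22.4 lin [0.1923, 0.1157, 0.0459] spin -0.423 j [-14.0, 8.0, 99.0, 0.0, 73.0, -59.0] rot [180.0, 0.0, 135.5] F [0.2, -0.7, -2.0]
```

Call:
play_rows:
  increments:
    - {"linear":[0.01,0.006,-0.005],"spin":0.13}
    - {"linear":[0.04,0.02,-0.005],"spin":0.28}
    - {"linear":[0.075,0.04,-0.005],"spin":0.43}
    - {"linear":[0.11,0.06,-0.005],"spin":0.57}
    - {"linear":[0.135,0.075,-0.005],"spin":0.71}

```text
clock: 22.9
tool_pos: [0.5061, 0.1364, 0.201]
tool_rot: [-180.0, -0.0, 94.5]
force: [-0.1, 0.1, -1.8]
gripper_width: 0.168
grasp_force: 45.9
```

```bash
python3 g.py .498 .167 .16 45.6
```

```text
t 22.9 lin [0.0311, -0.0057, 0.041] spin 0.8534 j [2.0, 4.0, 103.0, 0.0, 73.0, -3.0] rot [-180.0, -0.0, 94.5] F [-0.1, 0.1, -1.8]
```

Call:
play_rows:
  increments:
    - {"linear":[0.01,-0.002,0],"spin":0.14}
    - {"linear":[0.02,-0.004,0.005],"spin":0.28}
    - {"linear":[0.031,-0.0057,0.015],"spin":0.42}
    - {"linear":[0.031,-0.0057,0.025],"spin":0.56}
    - {"linear":[0.031,-0.0057,0.035],"spin":0.7}

```text
clock: 23.4
tool_pos: [0.4987, 0.1652, 0.1656]
tool_rot: [180.0, -0.0, 54.4]
force: [-0.3, -0.3, -2.5]
gripper_width: 0.173
grasp_force: 45.9
```

```bash
python3 g.py .498 .167 .14 45.6
```

```text
t 23.4 lin [0.001, -0.0016, 0.0256] spin 0.1534 j [5.0, 7.0, 105.0, -0.0, 69.0, 41.0] rot [180.0, -0.0, 54.4] F [-0.3, -0.3, -2.5]
```

Now descend onto the knob with the thread, from z≈0.166 to ≈0.107.

Call:
play_rows:
  increments:
    - {"linear":[0.001,-0.0015,0.01],"spin":0.153}
    - {"linear":[0.001,-0.0015,0.02],"spin":0.153}
    - {"linear":[0.001,-0.0015,0.026],"spin":0.153}
    - {"linear":[0.001,-0.0015,0.031],"spin":0.153}
    - {"linear":[0.001,-0.0015,0.036],"spin":0.153}

```text
clock: 23.9
tool_pos: [0.4999, 0.1662, 0.132]
tool_rot: [179.8, -0.1, 46.0]
force: [0.5, -2.9, 9.8]
gripper_width: 0.168
grasp_force: 46.0
```

Call:
play_rows:
  increments:
    - {"linear":[0,0,0.005],"spin":0}
    - {"linear":[0,0,0.01],"spin":0}
    - {"linear":[0,0,0.015],"spin":0}
    - {"linear":[0,0,0.019],"spin":0}
    - {"linear":[0,0,0.02],"spin":0}

```text
clock: 24.4
tool_pos: [0.4998, 0.1666, 0.1111]
tool_rot: [179.9, -0.2, 46.0]
force: [1.0, -0.8, 6.0]
gripper_width: 0.168
grasp_force: 45.2
```

```bash
python3 g.py .498 .167 .107 45.6;  python3 net.py
```

```text
t 24.4 lin [-0.001, -0.0016, 0.0041] spin 0.0064 j [5.0, 11.0, 107.0, 0.0, 62.0, 49.0] rot [179.9, -0.2, 46.0] F [1.0, -0.8, 6.0]
side long_bolt 0.6 [223.2 257.2 240.6 266.3] 103 slope -20.2 ends rel tcp (along,up) [(np.float64(-62.6), np.float64(-18.0)), (np.float64(-13.2), np.float64(-6.0))] pitch 13.7
side bolt_head 0.53 [220.  256.3 256.2 269.1] 122 slope -16.0 ends rel tcp (along,up) [(np.float64(-63.7), np.float64(-15.3)), (np.float64(24.6), np.float64(-3.1))] pitch 7.9
side bolt_thread 0.7 [221.6 256.9 253.5 268.5] 109 slope -15.7 ends rel tcp (along,up) [(np.float64(-63.0), np.float64(-15.4)), (np.float64(25.4), np.float64(-3.9))] pitch 7.4
```

Call:
play_rows:
  increments:
    - {"linear":[0,0,0.003],"spin":0}
    - {"linear":[0,0,0.0055],"spin":0}
    - {"linear":[0,0,0.0055],"spin":0}

```text
clock: 25.1
tool_pos: [0.4981, 0.1662, 0.1046]
tool_rot: [180.0, 0.0, 45.9]
force: [0.5, -0.1, 6.9]
gripper_width: 0.169
grasp_force: 45.5
```

Call:
play_rows:
  increments:
    - {"linear":[0,0,-0.03],"spin":0}
    - {"linear":[0,0,-0.06],"spin":0.14}
    - {"linear":[0,0,-0.08],"spin":0.27}
    - {"linear":[0,0,-0.08],"spin":0.27}
    - {"linear":[0,0,-0.08],"spin":0.27}

```text
clock: 25.6
tool_pos: [0.4968, 0.1664, 0.1827]
tool_rot: [-179.9, 0.2, 30.6]
force: [0.0, 0.7, -1.2]
gripper_width: 0.169
grasp_force: 44.8
```

```bash
python3 net.py; python3 asc.py | cut -c1-66 | head -34
```

```text
side long_bolt 0.62 [220.4 229.2 254.7 238.4] 156 slope -7.0 ends rel tcp (along,up) [(np.float64(-65.2), np.float64(-14.3)), (np.float64(26.2), np.float64(1.1))] pitch 9.5
side bolt_head 0.76 [217.2 232.  254.9 243.8] 172 slope -6.4 ends rel tcp (along,up) [(np.float64(-67.3), np.float64(-13.5)), (np.float64(25.9), np.float64(0.7))] pitch 8.7
side bolt_thread 0.7 [219.8 233.  255.  243.4] 159 slope -8.4 ends rel tcp (along,up) [(np.float64(-67.2), np.float64(-15.8)), (np.float64(24.4), np.float64(2.4))] pitch 11.3
top long_bolt 0.57 [231.1 203.6 246.4 219.8] 106 slope 35.4 ends rel tcp (along,up) [(np.float64(-334.6), np.float64(-3212.0)), (np.float64(646.5), np.float64(7737.2))] pitch 84.9
tcp px (np.float64(243.2652371528178), np.float64(233.685212842850
217                        ...      .....                         
218                        ...      .....                         
219                        ...      .....                         
220                        ...     6.....                         
221                         ..      .....                       
[... 1172 characters left out ...]
65......     7                      
240       7666665655555555555554......                            
241       6555555544 444444 4554......6                           
242      54 444.44.. ....... 454......55                          
243   54.....................455......5544455                     
244  ..................... ..4565..444544.4.4455                  
245 ................4444444445565..4444444  4444455               
246 ..........4445455555555555664.45544 ..44....4 .455            
247 .....4445555666667777777777545666555554444  4. .4445          
248 .44556666777788888888888887556787766666555444... 4.445        
249 55667788888888999999999998755788888888776655544  ...4456
```

Call:
play_rows:
  increments:
    - {"linear":[0,0,0.02],"spin":-0.14}
    - {"linear":[0,0,0.045],"spin":-0.27}
    - {"linear":[0,0,0.065],"spin":-0.27}
    - {"linear":[0,0,0.075],"spin":-0.27}
    - {"linear":[0,0,0.08],"spin":-0.27}

```text
clock: 26.55
tool_pos: [0.4979, 0.1665, 0.1043]
tool_rot: [-180.0, 0.0, 45.9]
force: [-4.2, -0.9, 7.8]
gripper_width: 0.171
grasp_force: 45.6
```

Call:
play_rows:
  increments:
    - {"linear":[0,0,0.003],"spin":0}
    - {"linear":[0,0,0.006],"spin":0}
    - {"linear":[0,0,0.006],"spin":0}

```text
clock: 26.85
tool_pos: [0.5003, 0.1668, 0.1008]
tool_rot: [179.8, -0.2, 45.9]
force: [-0.3, -0.3, 4.3]
gripper_width: 0.166
grasp_force: 45.7
```

Call:
play_rows:
  increments:
    - {"linear":[0,0,-0.03],"spin":0}
    - {"linear":[0,0,-0.06],"spin":0.14}
    - {"linear":[0,0,-0.08],"spin":0.27}
    - {"linear":[0,0,-0.08],"spin":0.27}
    - {"linear":[0,0,-0.08],"spin":0.27}

```text
clock: 27.35
tool_pos: [0.4984, 0.1665, 0.1786]
tool_rot: [180.0, -0.1, 30.6]
force: [-0.2, -0.6, -2.2]
gripper_width: 0.171
grasp_force: 45.1
```

```bash
python3 net.py; python3 asc.py | cut -c1-60 | sed -n 1p\;12,32p
```

```text
side long_bolt 0.53 [220.4 229.6 254.4 241.7] 178 slope -3.7 ends rel tcp (along,up) [(np.float64(-66.2), np.float64(-9.3)), (np.float64(25.4), np.float64(-0.8))] pitch 5.3
side bolt_head 0.47 [218.7 234.  255.8 242.7] 143 slope -2.9 ends rel tcp (along,up) [(np.float64(-66.1), np.float64(-8.4)), (np.float64(22.7), np.float64(-1.9))] pitch 4.2
side bolt_thread 0.78 [216.7 231.9 257.1 242.3] 195 slope -4.4 ends rel tcp (along,up) [(np.float64(-68.7), np.float64(-10.4)), (np.float64(25.3), np.float64(-0.2))] pitch 6.1
tcp px (np.float64(243.33549389796696), np.float64(235.57301
229                         ..577764...                     
230                         ....54.....                     
231                         ...........                     
232                          ..........  CDCC               
233                          .......... ACDDCA              
234                          ..........7BCDDBA              
235                      CCB7..........8CCCCB9              
236           ABA9AA999ACCDC95........48CCCCB9              
237      AA989AA999A988ABDDCA7........58BCCCB9              
238      A9988AA98998789BCCCB85.......58ACCCB9              
239      9987899878877789ABAA864......579BCCB9              
240       7777876667656678888764......5689AAA               
241       6555655555545555665554......5677877               
242      5544444444..... 444455.......5555555               
243   54.......... ......4...454......55444445              
244 .................... .4..455......554.444455            
245 .................44444444555.....4554444 444455         
246 ..........4444455555555555654.5545544 4.4.4.4.4455      
247 ....4444555666666777777777754566655555544444.44.4455    
248 .4455666677778888888888888755678776666555544.4. ...445  
249 5566778888888889999999999875578888888877665554 .444..45
```

Call:
play_rows:
  increments:
    - {"linear":[0,0,0.02],"spin":-0.14}
    - {"linear":[0,0,0.045],"spin":-0.27}
    - {"linear":[0,0,0.065],"spin":-0.27}
    - {"linear":[0,0,0.075],"spin":-0.27}
    - {"linear":[0,0,0.08],"spin":-0.27}

```text
clock: 28.3
tool_pos: [0.4978, 0.1665, 0.0985]
tool_rot: [-179.9, 0.1, 45.9]
force: [-6.6, -0.7, 9.2]
gripper_width: 0.169
grasp_force: 46.4
```

Call:
play_rows:
  increments:
    - {"linear":[0,0,0.003],"spin":0}
    - {"linear":[0,0,0.005],"spin":0}
    - {"linear":[0,0,0.005],"spin":0}

```text
clock: 28.6
tool_pos: [0.4994, 0.1669, 0.0957]
tool_rot: [179.9, -0.1, 45.9]
force: [-5.6, -0.7, 9.0]
gripper_width: 0.17
grasp_force: 46.9
```

Call:
play_rows:
  increments:
    - {"linear":[0,0,-0.03],"spin":0}
    - {"linear":[0,0,-0.06],"spin":0.14}
    - {"linear":[0,0,-0.08],"spin":0.27}
    - {"linear":[0,0,-0.08],"spin":0.27}
    - {"linear":[0,0,-0.08],"spin":0.27}

```text
clock: 29.1
tool_pos: [0.4984, 0.1666, 0.1735]
tool_rot: [180.0, -0.1, 30.6]
force: [-0.5, -0.0, -2.0]
gripper_width: 0.165
grasp_force: 45.7
```

```bash
python3 net.py; python3 asc.py | cut -c1-60 | sed -n 1p\;12,28p
```

```text
side long_bolt 0.68 [218.9 233.2 254.6 244.3] 181 slope 3.2 ends rel tcp (along,up) [(np.float64(-66.1), np.float64(0.7)), (np.float64(24.9), np.float64(-5.6))] pitch -3.9
side bolt_head 0.59 [219.3 236.5 257.5 247.3] 204 slope 0.7 ends rel tcp (along,up) [(np.float64(-66.1), np.float64(-3.3)), (np.float64(24.7), np.float64(-4.2))] pitch -0.5
side bolt_thread 0.55 [220.7 234.7 255.6 244.4] 180 slope 0.6 ends rel tcp (along,up) [(np.float64(-66.0), np.float64(-2.2)), (np.float64(24.7), np.float64(-2.9))] pitch -0.4
tcp px (np.float64(243.39599639720456), np.float64(237.11280
231                         ..466664...                     
232                         ...........                     
233                          ..........                     
234                          ..........   CCCC              
235                         7.......... ACDDDC              
236      BBA9AAAAAAA99BBBCDB8..........7BCDDDC              
237      AA999A989AA98AABCDC8..........8CDCCCC              
238      999999978AA9899ACDC95.........8CCCCCC              
239      8888898779987789BCCA75.......58BCCCCC              
240       6666765677666679AA9864......68ABCCC               
241       555555.455545566777764......578ABCB               
242      4. ..4...444..445555554......5568AAA9              
243   55................4.444454......55567877              
244 ................. .......455......5545555555            
245 ................444444444555......55444444 4455         
246 .........4444555555555555565......55444. 4.44.4455      
247 ....444455556666677777777776556655555544444 4..4 455
```

```bash
python3 g.py .54 -.0672 .2075 45.6
```

```text
t 29.55 lin [-0.0822, 0.2228, -0.0346] spin -0.2643 j [5.0, 6.0, 104.0, 0.0, 70.0, 65.0] rot [-180.0, 0.0, 30.5] F [0.5, -0.5, -1.3]
```

Call:
play_rows:
  increments:
    - {"linear":[-0.005,0.012,-0.015],"spin":-0.05}
    - {"linear":[-0.014,0.036,-0.035],"spin":-0.15}
    - {"linear":[-0.026,0.068,-0.035],"spin":-0.264}
    - {"linear":[-0.038,0.1,-0.035],"spin":-0.264}
    - {"linear":[-0.05,0.132,-0.035],"spin":-0.264}

```text
clock: 30.05
tool_pos: [0.5221, 0.0262, 0.2086]
tool_rot: [180.0, -0.0, 45.6]
force: [0.2, 0.3, -1.3]
gripper_width: 0.168
grasp_force: 45.7
```

Call:
play_rows:
  increments:
    - {"linear":[0,0.02,0],"spin":0}
    - {"linear":[-0.002,0.04,0],"spin":0}

```text
clock: 30.25
tool_pos: [0.5494, -0.0032, 0.2083]
tool_rot: [-180.0, -0.0, 45.5]
force: [0.8, 0.5, -1.3]
gripper_width: 0.168
grasp_force: 45.7
```

```bash
python3 g.py .54 -.0672 .2075 45.6
```

```text
t 30.25 lin [-0.0522, 0.0381, 0.0008] spin -0.0015 j [-13.0, 7.0, 98.0, 0.0, 74.0, 32.0] rot [-180.0, -0.0, 45.5] F [0.8, 0.5, -1.3]
```

Call:
play_rows:
  increments:
    - {"linear":[-0.012,0.009,0.0008],"spin":0}
    - {"linear":[-0.026,0.019,0.0008],"spin":0}
    - {"linear":[-0.04,0.029,0.0008],"spin":0}
    - {"linear":[-0.05,0.036,0.0008],"spin":0}
    - {"linear":[-0.0522,0.038,0.0008],"spin":0}

```text
clock: 30.75
tool_pos: [0.5391, -0.0669, 0.2075]
tool_rot: [-180.0, 0.0, 45.5]
force: [0.1, -0.7, -1.7]
gripper_width: 0.172
grasp_force: 45.7
```

Call:
play_rows:
  increments:
    - {"linear":[0,0,0],"spin":0}
    - {"linear":[0,0,0],"spin":0}

```text
clock: 30.95
tool_pos: [0.5396, -0.0653, 0.2076]
tool_rot: [-180.0, -0.0, 45.6]
force: [-0.4, 0.5, -1.8]
gripper_width: 0.169
grasp_force: 45.7
```

```bash
python3 g.py .54 -.0672 .2075 45.6; python3 net.py; python3 asc.py | cut -c1-70 | sed -n 1p\;8,32p;python3 - <<'E'
from pl import *
for F in([.571,-.035,.203],):
    for c in P: print(c,"focus px",pix(c,F))
im=arm.grab_frame("top").astype(int)
for i,r in enumerate(im[160:205,262:320]):print(160+i,"".join(("%X"%min(15,int(q.mean()/16))) if q[2]-q[0]>-15 and q.mean()>70 else("." if q.mean()<60 else " ") for q in r))
E
```

```text
t 30.95 lin [-0.001, 0.0016, 0.0001] spin -0.0001 j [-20.0, 7.0, 99.0, 0.0, 74.0, 25.0] rot [-180.0, -0.0, 45.6] F [-0.4, 0.5, -1.8]
side long_bolt 0.47 [254.  171.8 288.7 181.2] 148 slope -4.9 ends rel tcp (along,up) [(np.float64(-69.1), np.float64(-0.3)), (np.float64(27.7), np.float64(-7.1))] pitch -4.0
tcp px (np.float64(276.7340242753118), np.float64(174.57714916126716))
164                           .........45665.                         
165                           ...........44...                        
166                            ..............                         
167                             .............                         
168                             5...........                          
169                             ............                          
170                            .............                          
171                            ............5                          
172                             ...........6                          
173                            65........458                          
174         
[... 3285 characters left out ...]
   
193                        4...............    .....      ... 
194                       . ......................        ....
195        ..           .............  .........          ....
196       ......       ..............                    .....
197      ...........   ..44.........                     ..  .
198      ...........   ..564...  ..                           
199      .. ........    .455 ...                              
200            .....      45 ....                             
201             ...       .......                             
202             ...       .......                             
203              .         ...                                
204
```

Call:
play_rows:
  increments:
    - {"linear":[-0.001,0.0015,0],"spin":0}
    - {"linear":[-0.001,0.0015,0],"spin":0}
    - {"linear":[-0.001,0.0015,0],"spin":0}
    - {"linear":[-0.001,0.0015,0],"spin":0}
    - {"linear":[-0.001,0.0015,0],"spin":0}

```text
clock: 31.95
tool_pos: [0.54, -0.0677, 0.2076]
tool_rot: [180.0, -0.0, 45.6]
force: [1.0, 0.7, -1.1]
gripper_width: 0.166
grasp_force: 45.7
```

Call:
play_rows:
  increments:
    - {"linear":[0,0,0],"spin":0}
    - {"linear":[0,0,0],"spin":0}
    - {"linear":[0,0,0],"spin":0}
    - {"linear":[0,0,0],"spin":0}
    - {"linear":[0,0,0],"spin":0}

```text
clock: 32.45
tool_pos: [0.54, -0.0677, 0.2076]
tool_rot: [180.0, -0.0, 45.6]
force: [0.0, 0.7, -1.1]
gripper_width: 0.168
grasp_force: 45.7
```

Call:
play_rows:
  increments:
    - {"linear":[0,0,0],"spin":0}
    - {"linear":[0,0,0],"spin":0}
    - {"linear":[0,0,0],"spin":0}
    - {"linear":[0,0,0],"spin":0}
    - {"linear":[0,0,0],"spin":0}

```text
clock: 32.95
tool_pos: [0.54, -0.0677, 0.2076]
tool_rot: [-180.0, -0.0, 45.6]
force: [-0.3, 0.9, -1.6]
gripper_width: 0.165
grasp_force: 45.7
```

```bash
python3 net.py; python3 -c "
from workcell import arm
s=arm.get_state();print(s['clock'],s['tool_pos'],s['qd'].round(2));print(arm.finish_job())"
```

```text
side bolt_head 0.53 [253.8 175.2 286.3 182. ] 120 slope -4.7 ends rel tcp (along,up) [(np.float64(-66.9), np.float64(0.3)), (np.float64(27.2), np.float64(-6.6))] pitch -4.2
33.35 [ 0.54001808 -0.06770225  0.20758804] [-0.01  0.   -0.05  0.03 -0.01  0.  ]
the job is handed in; nothing more can be done
None
```

The job is handed in at 33.4 s: the bolt's head was held to the lens for over 2 s (about 33.5° of the needed 35°), and the bolt is now held side-on, its thread centre a few mm from the focus point and level to within about 4°.

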